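# Load a slide carrier into the slide scanner and latch it

## Task

Load the slide carrier into the slide scanner: swing the scanner's latch arm wide open, slide the carrier by its blue tab, nose first and flat on the bed, under the hood until it is fully home against its stop, then swing the latch arm fully shut behind it. Keep the carrier level all the way so that the glass slides stay in, and leave the bottle, the small can and the cover glass box where they stand.

Things in the scene. Friction and masses are not known exactly. Their poses are not given: they have to be found in the camera images.
- scanner: White slide scanner, fixed; base 255 x 160 x 34 mm. Origin on the bench below the hood's front face, on the centre line; x runs into the slot (loading direction), z up. Dark flat bed at z = 36 mm, 105 mm wide, from x = -105 mm (front edge) on into the hood. Hood over x = 0 to 150 mm, y = -80 to 80 mm, top z = 118 mm.
- slot_mouth (a point): Centre of the slot opening's lower edge, on the bed (z = 36 mm) at x = 0 of the scanner; axes as the scanner's. The slot under the hood is 95 mm wide, 14 mm high, 98 mm deep to its stop. Two flared aluminium guides, 12 mm high, stand on the bed before it: from the slot's width at x = 0 to about 115 mm wide at x = -45 mm.
- carrier: Grey flat slide carrier with three glass slides, 180 (x) x 90 (y) x 8 mm, corners rounded 12 mm, about 0.2 kg; origin at the centre of its underside; x points to its nose (slide end, enters first), the blue tab is at its tail. Starts flat on the bench. Fully home, nose at the stop: origin at x = 8, y = 0, z = 36 mm in the scanner's frame, tail edge at x = -82 mm.
- carrier_tab (a point): Grip point on the carrier's upright blue pull tab, 34 mm above the carrier's underside, at x = -70 mm of the carrier. The tab is 34 long (along x) x 10 thick (along y), top 44 mm above the underside. Axes as the carrier's.
- latch (a joint): Angle of the steel latch arm (rad): 0 = shut, across the bed 4 mm behind the tail edge of a carrier fully home, barring the way in; grows as it swings out away from the hood, clockwise seen from above; at 1.57 it points straight out in front, beside the carrier's way; limit 2.6. Stays where it is left. Arm 12 mm wide, 3.5 to 12.5 mm above the bed.
- latch_knob (a point): Middle of the upright red knob on the latch arm's free end: 20 mm diameter, 39 mm tall, top 19 mm above this point; it spins freely on its stud, 120 mm from the hinge axis. At latch angle a it lies at x = -92 - 120 sin(a), y = 63 - 120 cos(a), z = 66 mm in the scanner's frame.
- latch_pivot (a point): Point on the latch arm's upright hinge axis at the knob's height: at x = -92 mm, y = 63 mm in the scanner's frame. Axes as the scanner's.
- stain_bottle: Bystander: brown bottle with white cap, 46 mm diameter, 105 mm tall; origin at the centre of its underside, z up.
- glass_box: Bystander: small green and white cover glass box, 36 x 36 x 13 mm; origin at the centre of its underside, z up.
- dust_can: Bystander: small dark plastic can with black lid, 38 mm diameter, 50 mm tall; origin at the centre of its underside, z up.

How it is judged:
By the outcome, as a careful person would: the job done as asked, in the order asked, and still so for the second after the job is handed in, with the robot touching nothing.
It also fails if it takes over 72 s, if anything falls off the work surface, if the arm or the gripper's body presses on something with over 40 N, if the wrist force passes 120 N, or if a joint passes its speed limit or range.

## Robot

A 6-joint arm with a two-finger parallel gripper is mounted at the origin on a cart in front of the work surface, level with it; the furniture and walls round the work are solid. World frame = base frame: x ahead of the robot, y to its left, z up, the work surface at z = 0. Lengths are in m, angles in rad, forces in N, time in s.
With the tool pointing down it reaches from about 0.275 to 1 m from the base axis. Payload 8.4 kg.
Tool frame: the origin (TCP) lies at the very end of the fingers, on their centre line; the grasp point (between the pads) lies 19 mm behind it; z points along the fingers, y is the line along which they close (so a half turn about z gives the same grasp; the last joint's range is limited). The gripper opens to 85 mm and grips with 20 to 120 N. Pads are 22 mm wide; open, the fingers measure 114 mm over their backs; the gripper's body (76 mm by 85 mm) begins 54 mm behind the grasp point. The pads swing forward as they close: fully open they stand 13 mm farther back than shut.
Start: joints at [1.117, 0.353, 1.633, -0, 1.155, -0.002], TCP at [0.273, 0.562, 0.231] pointing down, gripper open.
Joint ranges: [-2.63, 2.63], [-0.92, 2.1], [0.06, 2.66], [-1.3, 4.44], [0, 2.69], [-3.02, 3.02]. Speed limits (rad/s): [2.22, 2.22, 2.79, 3.14, 3.14, 3.14].

## Interface

Orientations are given as a 3x3 rotation matrix whose columns are the frame's x, y, z axes.
In Python, from bench import manip, read_camera gives the robot as it stands.
- The arm moves only by the tool step_arm, never from a script. Its argument "motion" is a list of rows, each an object of numbers: "rx", "ry", "rz": the turn, a rotation vector about the tool's x, y, z normalised to -1 to 1, where 1 is 6 degrees; "dx", "dy", "dz": the shift along the tool's x, y, z normalised to -1 to 1, where 1 is 30 mm; "fingers": the closure, from -1 (fully open) to 1 (shut). A call has exactly 8 rows; each row shifts and turns the commanded pose from where the row before left it, along the tool's axes as they then stand; what a row does not reach is not made up. A row lasts 1/12 s, in which the tool goes at most 41.7 mm and 7.16 degrees, less where a joint would pass 70% of its speed; a pose out of reach is approached as far as the arm can. A call with a number of a shift or a turn outside -1 to 1 is refused whole. A call with a gripper value outside its range is refused whole. The fingers move at their own pace and stop on an object; "grip_force" is the grip in N (left out, the last holds). Time passes only in rows, so rows that do not move let the fingers close, or fill a call up. It gives the time, the measured TCP pose, the force, the opening and the grip force at its end, in the units of the state.
- manip.get_obs(): the state, without advancing time (a new reading comes with each control period).
- read_camera(name): name is "scene" or "top" or "wrist"; returns a dict with "img" (400x640x3 uint8, red, green, blue), "depth" (400x640 float32, m along the optical axis (not along the pixel's ray), 0 where there is no reading), "vfov" (degrees; the focal length in pixels is half the picture's height over the tangent of half this angle, whatever the lens; pixels are square), "cx", "cy" (the principal point, pixels), "dist_coeffs" ([k1, k2, p1, p2, k3] as OpenCV has them; the pictures are not rectified), "cam_to_world" (4x4, takes a point from camera to world coordinates); the wrist camera has in their place "T_tool_cam" (4x4, takes a point from camera to tool coordinates, whose origin is the TCP and whose axes are the flange's). Camera axes: x right, y down, z forward; pixel columns grow to the right and rows downward; lengths in m; the calibration is good to about 2 mm. A picture is of the moment at which its call begins: read the wrist's pose just before it.
- manip.job_done(): hands the job in; it is judged then, once.
The state is a dict: "time": time; "joint_positions": joint angles; "dq": joint speeds; "effort": joint torques, N m; "position": TCP position; "tool_rot": TCP orientation; "contact_force": force on the tool from outside, world axes, zero at the start; "moment": the same for the moment, N m; "opening": opening from 0.0 (shut) to 1.0 (fully open); "grip_force": force on a finger pad.
Only numpy, scipy, OpenCV 4.12 (cv2) and the standard library are available. Lean on these libraries where they do the work, as an engineer would, in place of code of your own. Each camera call takes 0.05 s, during which the arm holds its last target. There are 200 camera calls.

## Working session

There is one attempt and no reset: what is moved stays moved. The work goes in short steps, Python scripts to look and compute and a tool call to move; the robot and the scene stay as the last step left them, time stands still between calls to the robot, and variables do not carry over. Pictures are saved under pics/ and viewed, at most 10 in all, crops included, and the job is handed in when it is done.

Besides the shell and the picture viewer there is one more tool, called as name(argument=value, ...) on one line, values as JSON. step_arm: Moves the arm, as the interface text tells. Its arguments: {"type":"object","properties":{"motion":{"type":"array"},"grip_force":{"type":"number"}},"required":["motion"]}

```bash
ls; mkdir -p pics; cat > h.py <<'E'
import numpy as np, cv2
from bench import manip, read_camera
def K(c):
    h,w=c["img"].shape[:2]; f=h/2/np.tan(np.radians(c["vfov"])/2)
    return np.array([[f,0,c["cx"]],[0,f,c["cy"]],[0,0,1.]])
def pose(c,o=None):
    if "cam_to_world" in c: return np.array(c["cam_to_world"])
    T=np.eye(4);T[:3,:3]=o["tool_rot"];T[:3,3]=o["position"]
    return T@np.array(c["T_tool_cam"])
def plane(c,T,uv,z):
    uv=np.asarray(uv,float).reshape(-1,1,2)
    n=cv2.undistortPoints(uv,K(c),np.array(c["dist_coeffs"]))[:,0]
    d=np.c_[n,np.ones(len(n))]@T[:3,:3].T
    return T[:3,3]+d*((z-T[2,3])/d[:,2])[:,None]
def cloud(c,T):
    h,w=c["depth"].shape; v,u=np.mgrid[:h,:w]
    n=cv2.undistortPoints(np.stack([u,v],-1).reshape(-1,1,2).astype(float),K(c),np.array(c["dist_coeffs"]))[:,0]
    p=np.c_[n,np.ones(len(n))]*c["depth"].reshape(-1,1)
    return (p@T[:3,:3].T+T[:3,3]).reshape(h,w,3)
def save(c,n): cv2.imwrite("pics/"+n,c["img"][:,:,::-1])
E
python3 - <<'E'
from h import *
for n in("scene","top"):
    c=read_camera(n);save(c,n+".png");print(n,c["vfov"],c["cx"],c["cy"],np.round(c["cam_to_world"],3).tolist())
o=manip.get_obs();print(o)
E
```

```text
pics
scene 55.05678650011398 319.9641772285947 200.0855676519409 [[-0.794, 0.465, -0.391, 0.782], [0.607, 0.613, -0.506, 0.701], [0.005, -0.64, -0.769, 0.725], [0.0, 0.0, 0.0, 1.0]]
top 46.6981334741056 317.12850062391885 195.91163411120212 [[-0.011, -0.995, 0.1, 0.36], [-1.0, 0.011, -0.001, 0.28], [0.0, -0.1, -0.995, 1.186], [0.0, 0.0, 0.0, 1.0]]
{'time': 0.1, 'joint_positions': array([ 1.11662435e+00,  3.53592925e-01,  1.63410081e+00,  2.02990034e-06,
        1.15518675e+00, -2.38934609e-03]), 'dq': array([ 0.00127704,  0.00019896, -0.0020258 , -0.00051236,  0.00211666,
       -0.00038515]), 'effort': array([-6.65475363e-04, -6.06366706e+01, -3.42814600e+01, -3.37054416e-05,
        4.24388636e-03,  1.08982954e-05]), 'position': array([0.27265302, 0.56189429, 0.23061042]), 'tool_rot': array([[-8.99669928e-01,  4.36570382e-01, -5.66664932e-04],
       [ 4.36570750e-01,  8.99669185e-01, -1.15646386e-03],
       [ 4.93310968e-06, -1.28782509e-03, -9.99999171e-01]]), 'contact_force': array([-0.56643516,  0.016766  ,  0.98041842]), 'moment': array([-0.00998223,  0.02426819, -0.01953734]), 'grip_force': 0.0, 'opening': 1.0011966068435962}
```

View pics/top.png

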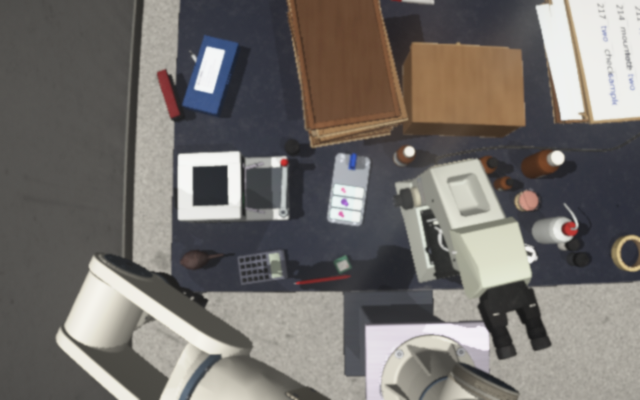

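View pics/scene.png

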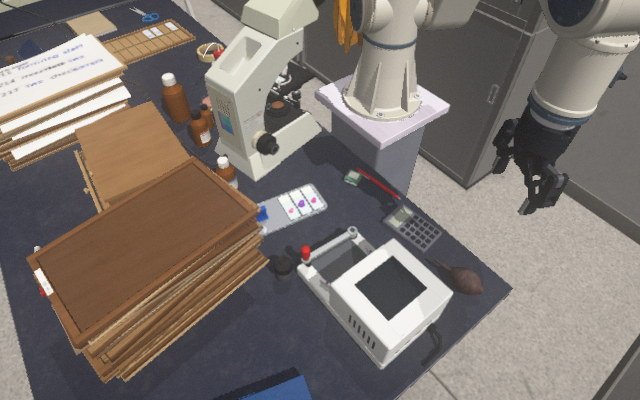

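The top view shows the scanner on the left, with the red knob at (285,162), hinge at (283,212) and slot facing right. The carrier is at (348,190) with its tab at (352,160), the can at (291,146), the bottle at (404,155) and the box at (343,263). Next come rough world positions and a wrist camera check.

```bash
python3 - <<'E'
from h import *
c=read_camera("top");T=pose(c);im=c["img"];hsv=cv2.cvtColor(im,cv2.COLOR_RGB2HSV)
P=cloud(c,T)
def blob(lo,hi,box,z,name):
    m=cv2.inRange(hsv,np.array(lo),np.array(hi));k=np.zeros_like(m);x0,y0,x1,y1=box;k[y0:y1,x0:x1]=m[y0:y1,x0:x1]
    v,u=np.nonzero(k);print(name,len(u),u.mean(),v.mean(),plane(c,T,[[u.mean(),v.mean()]],z).round(4), 'depthmean',np.median(P[v,u],0).round(3));return k
blob((0,120,120),(10,255,255),(270,150,300,175),.085,"knob")
blob((105,150,80),(125,255,255),(335,145,370,175),.044,"tab")
k=blob((0,0,130),(180,70,255),(322,140,375,232),.008,"carrier")
k2=cv2.morphologyEx(k|cv2.inRange(hsv,np.array((105,150,80)),np.array((125,255,255))),cv2.MORPH_CLOSE,np.ones((9,9)))
k2[:,:322]=0;k2[:,375:]=0;k2[:140]=0;k2[232:]=0
r=cv2.minAreaRect(max(cv2.findContours(k2,0,1)[0],key=cv2.contourArea));print(r);print(plane(c,T,cv2.boxPoints(r),.008).round(4))
kh=blob((0,0,170),(180,50,255),(170,145,246,225),.118,"hood")
r=cv2.minAreaRect(max(cv2.findContours(kh,0,1)[0],key=cv2.contourArea));print(r);print(plane(c,T,cv2.boxPoints(r),.118).round(4))
print("box",plane(c,T,[[343,263]],.013),"bottle",plane(c,T,[[408,150]],.105),"can",plane(c,T,[[291,146]],.05))
o=manip.get_obs();w=read_camera("wrist");print(w["vfov"],np.round(w["T_tool_cam"],3).tolist())
E
```

```text
knob 35 283.57142857142856 162.22857142857143 [[0.5528 0.3583 0.085 ]] depthmean [0.553 0.358 0.083]
tab 59 352.45762711864404 160.61016949152543 [[0.5623 0.1889 0.044 ]] depthmean [0.563 0.189 0.042]
carrier 2223 347.6428250112461 191.31264057579847 [[0.4891 0.2    0.008 ]] depthmean [0.488 0.201 0.008]
((348.29998779296875, 188.89999389648438), (35.63818359375, 70.71067810058594), 8.130102157592773)
[[0.4128 0.2572 0.008 ]
 [0.5933 0.2291 0.008 ]
 [0.5792 0.138  0.008 ]
 [0.3989 0.1676 0.008 ]]
hood 2803 207.63681769532644 185.49197288619337 [[0.4943 0.5342 0.118 ]] depthmean [0.495 0.538 0.117]
((209.0, 185.5), (67.0, 62.0), 90.0)
[[0.5752 0.6069 0.118 ]
 [0.5728 0.4585 0.118 ]
 [0.4153 0.4575 0.118 ]
 [0.4164 0.6036 0.118 ]]
box [[0.30725263 0.21493532 0.013     ]] bottle [[0.57607674 0.06050415 0.105     ]] can [[0.59985192 0.34214944 0.05      ]]
66.81988778001114 [[-0.001, -0.95, -0.313, 0.081], [1.0, -0.001, 0.0, -0.001], [-0.0, -0.313, 0.95, -0.143], [0.0, 0.0, 0.0, 1.0]]
```

step_arm(motion=[{"rz": -0.864},{"rz": -0.864},{"rz": -0.864},{"rz": -0.864},{"rz": -0.864},{"dx": -0.65,"dy": -0.9},{"dx": -0.65,"dy": -0.9},{"dx": -0.65,"dy": -0.9}])

```text
invalid input at $.motion[0]: expected keys rx, ry, rz, dx, dy, dz, fingers
```

step_arm(motion=[{"dx": -0.65,"dy": -0.9},{"dx": -0.65,"dy": -0.9},{"dx": -0.65,"dy": -0.9},{"dx": -0.65,"dy": -0.9},{"dx": -0.65,"dy": -0.9},{"dx": -0.65,"dy": -0.9},{"dx": -0.65,"dy": -0.9,"dz": 0.6},{}])

```text
invalid input at $.motion[0]: expected keys rx, ry, rz, dx, dy, dz, fingers
```

```bash
python3 - <<'E'
from h import *
o=manip.get_obs();w=read_camera("wrist");T=pose(w,o);save(w,"w1.png")
np.savez("w1.npz",img=w["img"],depth=w["depth"],T=T)
print(o["time"],o["position"],o["tool_rot"].round(4).tolist())
E
```

```text
0.2 [0.27272922 0.56203556 0.23083805] [[-0.8997, 0.4366, -0.0004], [0.4366, 0.8997, -0.0007], [0.0, -0.0008, -1.0]]
```

View pics/w1.png

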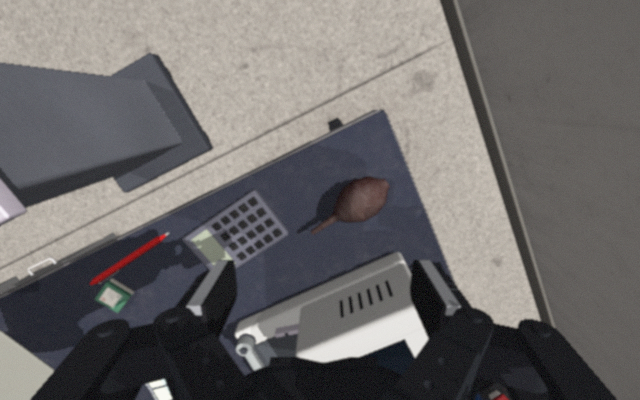

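The arm has not moved, because every row needs all seven keys. This view shows the hinge at (245,345) and the box at (113,295), and the fingers hide the lower half. I'll turn the tool so the camera faces the scanner front.

step_arm(motion=[{"rx": 0,"ry": 0,"rz": 1,"dx": 0,"dy": 0,"dz": 0,"fingers": -1},{"rx": 0,"ry": 0,"rz": 1,"dx": 0,"dy": 0,"dz": 0,"fingers": -1},{"rx": 0,"ry": 0,"rz": 1,"dx": 0,"dy": 0,"dz": 0,"fingers": -1},{"rx": 0,"ry": 0,"rz": 1,"dx": 0,"dy": 0,"dz": 0,"fingers": -1},{"rx": 0,"ry": 0,"rz": 1,"dx": 0,"dy": 0,"dz": 0,"fingers": -1},{"rx": 0,"ry": 0,"rz": 1,"dx": 0,"dy": 0,"dz": 0,"fingers": -1},{"rx": 0,"ry": 0,"rz": 1,"dx": 0,"dy": 0,"dz": 0,"fingers": -1},{"rx": 0,"ry": 0,"rz": 1,"dx": 0,"dy": 0,"dz": 0,"fingers": -1}])

```text
time: 0.92
position: [0.2728, 0.5622, 0.2312]
tool_rot: [[-0.273, 0.962, -0.0], [0.962, 0.273, -0.0], [-0.0, -0.0, -1.0]]
contact_force: [0.6, 0.1, 0.1]
opening: 1.0
grip_force: 0.0
```

step_arm(motion=[{"rx": 0,"ry": 0,"rz": 1,"dx": 0,"dy": 0,"dz": 0,"fingers": -1},{"rx": 0,"ry": 0,"rz": 1,"dx": 0,"dy": 0,"dz": 0,"fingers": -1},{"rx": 0,"ry": 0,"rz": 0.68,"dx": 0,"dy": 0,"dz": 0,"fingers": -1},{"rx": 0,"ry": 0,"rz": 0,"dx": -0.95,"dy": 0.64,"dz": 0,"fingers": -1},{"rx": 0,"ry": 0,"rz": 0,"dx": -0.95,"dy": 0.64,"dz": 0,"fingers": -1},{"rx": 0,"ry": 0,"rz": 0,"dx": -0.95,"dy": 0.64,"dz": 0,"fingers": -1},{"rx": 0,"ry": 0,"rz": 0,"dx": -0.95,"dy": 0.64,"dz": 0,"fingers": -1},{"rx": 0,"ry": 0,"rz": 0,"dx": -0.95,"dy": 0.64,"dz": 0,"fingers": -1}])

```text
time: 1.58
position: [0.3695, 0.4185, 0.2312]
tool_rot: [[-0.001, 1.0, 0.0], [1.0, 0.001, -0.0], [-0.0, 0.0, -1.0]]
contact_force: [1.3, 0.3, -0.1]
opening: 1.002
grip_force: 0.0
```

step_arm(motion=[{"rx": 0,"ry": 0,"rz": 0,"dx": -0.95,"dy": 0.64,"dz": 0,"fingers": -1},{"rx": 0,"ry": 0,"rz": 0,"dx": -0.95,"dy": 0.64,"dz": 0,"fingers": -1},{"rx": 0,"ry": 0,"rz": 0,"dx": -0.95,"dy": 0.64,"dz": 0,"fingers": -1},{"rx": 0,"ry": 0,"rz": 0,"dx": -0.95,"dy": 0.64,"dz": 0,"fingers": -1},{"rx": 0,"ry": 0,"rz": 0,"dx": -0.95,"dy": 0.64,"dz": 0,"fingers": -1},{"rx": 0,"ry": 0,"rz": 0,"dx": -0.95,"dy": 0.64,"dz": 0,"fingers": -1},{"rx": 0,"ry": 0,"rz": 0,"dx": 0,"dy": 0,"dz": 0,"fingers": -1},{"rx": 0,"ry": 0,"rz": 0,"dx": 0,"dy": 0,"dz": 0,"fingers": -1}])

```text
time: 2.25
position: [0.4851, 0.2475, 0.2312]
tool_rot: [[0.003, 1.0, -0.0], [1.0, -0.003, -0.0], [-0.0, -0.0, -1.0]]
contact_force: [-0.0, -0.4, 0.1]
opening: 0.998
grip_force: 0.0
```

```bash
cat > look.py <<'E'
from h import *
import sys
n=sys.argv[1]
o=manip.get_obs();w=read_camera("wrist");T=pose(w,o);save(w,n+".png")
import pickle;pickle.dump((w,T),open(n+".pkl","wb"))
print(o["time"],o["position"],o["tool_rot"].round(4).tolist())
E
python3 look.py w2
```

```text
2.25 [0.4850523  0.24746027 0.23123523] [[0.0026, 1.0, -0.0001], [1.0, -0.0026, -0.0], [-0.0, -0.0001, -1.0]]
```

View pics/w2.png

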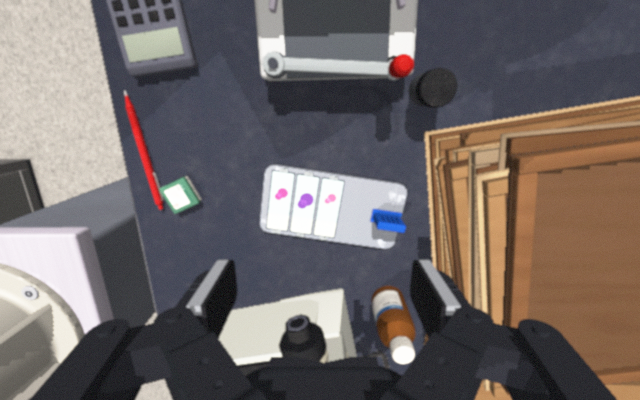

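The wrist view shows the carrier clearly at (265–405, 165–248), with its tab at (390,221). The knob is at (401,65), the hinge cap at (273,65), the can at (437,87) and the box at (181,195). I'll measure them precisely.

```bash
python3 - <<'E'
from h import *
import pickle
w,T=pickle.load(open("w2.pkl","rb"));im=w["img"];hsv=cv2.cvtColor(im,cv2.COLOR_RGB2HSV);P=cloud(w,T)
# carrier outline from colour (light/low sat or blue), top z=.008
m=((hsv[...,2]>110)|((hsv[...,0]>100)&(hsv[...,0]<125)&(hsv[...,1]>170)&(hsv[...,2]>90))).astype(np.uint8)*255
k=np.zeros_like(m);k[155:255,250:418]=m[155:255,250:418]
k=cv2.morphologyEx(k,cv2.MORPH_OPEN,np.ones((3,3)));ct=max(cv2.findContours(k,0,1)[0],key=cv2.contourArea)
xy=plane(w,T,ct[:,0],.008)[:,:2].astype(np.float32)
print("carrier",cv2.minAreaRect(xy),cv2.boxPoints(cv2.minAreaRect(xy)).round(4).tolist())
b=((hsv[...,0]>105)&(hsv[...,0]<125)&(hsv[...,1]>150)&(hsv[...,2]>80));b[:200]=0;b[240:]=0;b[:,:360]=0;b[:,415:]=0
v,u=np.nonzero(b);Q=P[v,u];top=Q[(Q[:,2]>.035)];print("tab top",len(top),top.mean(0),cv2.minAreaRect(top[:,:2].astype(np.float32)))
r=((hsv[...,0]<8)|(hsv[...,0]>172))&(hsv[...,1]>150)&(hsv[...,2]>90);r[100:]=0;r[:,:380]=0;r[:,425:]=0
v,u=np.nonzero(r);Q=P[v,u];t=Q[Q[:,2]>.078];print("knob top",len(t),(t.min(0)+t.max(0))/2,t.mean(0))
g=P[...,2]; 
# hinge cap, can via depth
def reg(n,x0,y0,x1,y1,z0,z1):
    R=P[y0:y1,x0:x1].reshape(-1,3);R=R[(R[:,2]>z0)&(R[:,2]<z1)]
    print(n,len(R),R.min(0).round(4),R.max(0).round(4),((R.min(0)+R.max(0))/2).round(4))
reg("hinge",258,50,290,80,.05,.09);reg("can",415,65,460,110,.04,.06);reg("box",155,170,205,220,.008,.02)
# base front/sides at z~.034
R=P[0:85,240:430].reshape(-1,3);s=R[(R[:,2]>.028)&(R[:,2]<.038)];print("base",s.min(0),s.max(0))
for y in (.36,.375,.39,.405):
    q=s[abs(s[:,1]-y)<.004];print(y,len(q),np.percentile(q[:,0],[.5,99.5]).round(4))
a=R[(R[:,2]>.042)&(R[:,2]<.054)];a=a[(a[:,0]>.45)&(a[:,0]<.535)&(a[:,1]<.39)];print("arm",len(a),a[:,2].mean(),np.polyfit(a[:,0],a[:,1],1), np.percentile(a[:,1],[2,98]))
E
```

```text
carrier ((0.49956226348876953, 0.19849234819412231), (0.09328652173280716, 0.19194388389587402), 80.97554016113281) [[0.39750000834465027, 0.16750000417232513], [0.5870000123977661, 0.13740000128746033], [0.6017000079154968, 0.22949999570846558], [0.4120999872684479, 0.2596000134944916]]
tab top 268 [0.56335771 0.19024826 0.04511284] ((0.5222359895706177, 0.2484249323606491), (0.028498847037553787, 0.17361195385456085), 34.93009948730469)
knob top 356 [0.52365826 0.34727573 0.22599742] [0.55322547 0.35823364 0.08621128]
hinge 342 [0.4257 0.3534 0.05  ] [0.4512 0.3749 0.0553] [0.4384 0.3642 0.0527]
can 1245 [0.581  0.3227 0.04  ] [0.6189 0.36   0.0524] [0.5999 0.3414 0.0462]
box 897 [0.272  0.1945 0.008 ] [0.3277 0.2412 0.0153] [0.2998 0.2178 0.0116]
base [0.41731407 0.34539135 0.02800133] [0.59146485 0.42260426 0.03799781]
0.36 96 [0.419  0.5902]
0.375 1228 [0.4198 0.577 ]
0.39 1407 [0.419  0.5765]
0.405 1455 [0.4193 0.5761]
arm 1180 0.04835941189051092 [-0.04623487  0.38403381] [0.3545354  0.36804411]
```

step_arm(motion=[{"rx": 0,"ry": 0,"rz": -1,"dx": 0,"dy": 0,"dz": 0,"fingers": 0},{"rx": 0,"ry": 0,"rz": -1,"dx": 0,"dy": 0,"dz": 0,"fingers": 0},{"rx": 0,"ry": 0,"rz": -1,"dx": 0,"dy": 0,"dz": 0,"fingers": 0},{"rx": 0,"ry": 0,"rz": -1,"dx": 0,"dy": 0,"dz": 0,"fingers": 0},{"rx": 0,"ry": 0,"rz": -1,"dx": 0,"dy": 0,"dz": 0,"fingers": 0},{"rx": 0,"ry": 0,"rz": -1,"dx": 0,"dy": 0,"dz": 0,"fingers": 0},{"rx": 0,"ry": 0,"rz": -1,"dx": 0,"dy": 0,"dz": 0,"fingers": 0},{"rx": 0,"ry": 0,"rz": -1,"dx": 0,"dy": 0,"dz": 0,"fingers": 0}])

```text
time: 2.97
position: [0.4834, 0.2502, 0.2312]
tool_rot: [[-0.748, 0.664, -0.0], [0.664, 0.748, 0.0], [0.0, -0.0, -1.0]]
contact_force: [-0.5, -0.4, -0.8]
opening: 0.495
grip_force: 0.0
```

step_arm(motion=[{"rx": 0,"ry": 0,"rz": -1,"dx": 0,"dy": 0,"dz": 0,"fingers": 0},{"rx": 0,"ry": 0,"rz": -1,"dx": 0,"dy": 0,"dz": 0,"fingers": 0},{"rx": 0,"ry": 0,"rz": 0,"dx": -0.03,"dy": 0.87,"dz": 0,"fingers": 0},{"rx": 0,"ry": 0,"rz": 0,"dx": -0.03,"dy": 0.87,"dz": 0,"fingers": 0},{"rx": 0,"ry": 0,"rz": 0,"dx": -0.03,"dy": 0.87,"dz": 0,"fingers": 0},{"rx": 0,"ry": 0,"rz": 0,"dx": -0.03,"dy": 0.87,"dz": 0.3,"fingers": 0},{"rx": 0,"ry": 0,"rz": 0,"dx": -0.03,"dy": 0.87,"dz": 0.6,"fingers": 0},{"rx": 0,"ry": 0,"rz": 0,"dx": 0,"dy": 0,"dz": 1,"fingers": 0}])

```text
time: 3.63
position: [0.5561, 0.3661, 0.1764]
tool_rot: [[-0.868, 0.497, 0.007], [0.497, 0.868, 0.006], [-0.003, 0.008, -1.0]]
contact_force: [0.3, 0.3, 0.6]
opening: 0.496
grip_force: 0.0
```

step_arm(motion=[{"rx": 0,"ry": 0,"rz": 0,"dx": 0,"dy": 0,"dz": 0,"fingers": 0},{"rx": 0,"ry": 0,"rz": 0,"dx": 0,"dy": 0,"dz": 0,"fingers": 0},{"rx": 0,"ry": 0,"rz": 0,"dx": 0,"dy": 0,"dz": 0,"fingers": 0},{"rx": 0,"ry": 0,"rz": 0,"dx": 0,"dy": 0,"dz": 0,"fingers": 0},{"rx": 0,"ry": 0,"rz": 0,"dx": 0,"dy": 0,"dz": 0,"fingers": 0},{"rx": 0,"ry": 0,"rz": 0,"dx": 0,"dy": 0,"dz": 0,"fingers": 0},{"rx": 0,"ry": 0,"rz": 0,"dx": 0,"dy": 0,"dz": 0,"fingers": 0},{"rx": 0,"ry": 0,"rz": 0,"dx": 0,"dy": 0,"dz": 0,"fingers": 0}])

```text
time: 4.3
position: [0.5535, 0.3596, 0.175]
tool_rot: [[-0.866, 0.5, 0.001], [0.5, 0.866, 0.001], [-0.0, 0.001, -1.0]]
contact_force: [0.1, 0.4, -0.5]
opening: 0.501
grip_force: 0.0
```

step_arm(motion=[{"rx": 0,"ry": 0,"rz": 0,"dx": 0,"dy": -0.04,"dz": 0.8,"fingers": 0},{"rx": 0,"ry": 0,"rz": 0,"dx": 0,"dy": 0,"dz": 0.8,"fingers": 0},{"rx": 0,"ry": 0,"rz": 0,"dx": 0,"dy": 0,"dz": 0.8,"fingers": 0},{"rx": 0,"ry": 0,"rz": 0,"dx": 0,"dy": 0,"dz": 0.8,"fingers": 0},{"rx": 0,"ry": 0,"rz": 0,"dx": 0,"dy": 0,"dz": 0.5,"fingers": 0},{"rx": 0,"ry": 0,"rz": 0,"dx": 0,"dy": 0,"dz": 0.3,"fingers": 0},{"rx": 0,"ry": 0,"rz": 0,"dx": 0,"dy": 0,"dz": 0,"fingers": 0},{"rx": 0,"ry": 0,"rz": 0,"dx": 0,"dy": 0,"dz": 0,"fingers": 0}])

```text
time: 4.97
position: [0.5529, 0.3587, 0.0545]
tool_rot: [[-0.866, 0.5, -0.0], [0.5, 0.866, -0.0], [0.0, -0.0, -1.0]]
contact_force: [1.3, -0.3, 1.3]
opening: 0.5
grip_force: 0.0
```

step_arm(grip_force=25, motion=[{"rx": 0,"ry": 0,"rz": 0,"dx": 0,"dy": 0,"dz": 0,"fingers": 1},{"rx": 0,"ry": 0,"rz": 0,"dx": 0,"dy": 0,"dz": 0,"fingers": 1},{"rx": 0,"ry": 0,"rz": 0,"dx": 0,"dy": 0,"dz": 0,"fingers": 1},{"rx": 0,"ry": 0,"rz": 0,"dx": 0,"dy": 0,"dz": 0,"fingers": 1},{"rx": 0,"ry": 0,"rz": 0,"dx": 0,"dy": 0,"dz": 0,"fingers": 1},{"rx": 0,"ry": 0,"rz": 0,"dx": 0,"dy": 0,"dz": 0,"fingers": 1},{"rx": 0,"ry": 0,"rz": 0,"dx": 0,"dy": 0,"dz": 0,"fingers": 1},{"rx": 0,"ry": 0,"rz": 0,"dx": 0,"dy": 0,"dz": 0,"fingers": 1}])

```text
time: 5.63
position: [0.5537, 0.3592, 0.0557]
tool_rot: [[-0.866, 0.499, 0.002], [0.499, 0.866, 0.001], [-0.001, 0.002, -1.0]]
contact_force: [0.5, -0.7, 6.2]
opening: 0.217
grip_force: 24.7
```

```bash
cat > arc.py <<'E'
from h import *
import sys
# arc.py hx hy a0 a1 n : knob circle, world steps -> tool units ; scanner x=+y, y=-x
hx,hy,a0,a1=map(float,sys.argv[1:5]);n=int(sys.argv[5])
o=manip.get_obs();R=o["tool_rot"]
a=np.linspace(a0,a1,n+1);k=np.c_[hx+.12*np.cos(a),hy-.12*np.sin(a),0*a]
print("TCP",o["position"].round(4),"knob0",k[0].round(4),"end",k[-1].round(4))
print((np.diff(k,axis=0)@R/.03).round(2)[:,:2].tolist())
E
python3 arc.py .4345 .364 .046 2.2 16
```

```text
TCP [0.5537 0.3592 0.0557] knob0 [0.5544 0.3585 0.    ] end [0.3639 0.267  0.    ]
[[-0.21, -0.49], [-0.15, -0.52], [-0.08, -0.53], [-0.0, -0.54], [0.07, -0.53], [0.14, -0.52], [0.21, -0.5], [0.27, -0.46], [0.33, -0.42], [0.39, -0.37], [0.43, -0.32], [0.47, -0.26], [0.5, -0.19], [0.52, -0.12], [0.54, -0.05], [0.54, 0.02]]
```

step_arm(motion=[{"rx": 0,"ry": 0,"rz": 0,"dx": -0.21,"dy": -0.49,"dz": 0,"fingers": 1},{"rx": 0,"ry": 0,"rz": 0,"dx": -0.15,"dy": -0.52,"dz": 0,"fingers": 1},{"rx": 0,"ry": 0,"rz": 0,"dx": -0.08,"dy": -0.53,"dz": 0,"fingers": 1},{"rx": 0,"ry": 0,"rz": 0,"dx": 0,"dy": -0.54,"dz": 0,"fingers": 1},{"rx": 0,"ry": 0,"rz": 0,"dx": 0.07,"dy": -0.53,"dz": 0,"fingers": 1},{"rx": 0,"ry": 0,"rz": 0,"dx": 0.14,"dy": -0.52,"dz": 0,"fingers": 1},{"rx": 0,"ry": 0,"rz": 0,"dx": 0.21,"dy": -0.5,"dz": 0,"fingers": 1},{"rx": 0,"ry": 0,"rz": 0,"dx": 0.27,"dy": -0.46,"dz": 0,"fingers": 1}])

```text
time: 6.3
position: [0.4848, 0.2566, 0.0555]
tool_rot: [[-0.866, 0.501, 0.001], [0.501, 0.866, 0.003], [0.0, 0.003, -1.0]]
contact_force: [-4.4, 12.2, 9.1]
opening: 0.218
grip_force: 25.2
```

step_arm(motion=[{"rx": 0,"ry": 0,"rz": 0,"dx": 0.33,"dy": -0.42,"dz": 0,"fingers": 1},{"rx": 0,"ry": 0,"rz": 0,"dx": 0.39,"dy": -0.37,"dz": 0,"fingers": 1},{"rx": 0,"ry": 0,"rz": 0,"dx": 0.43,"dy": -0.32,"dz": 0,"fingers": 1},{"rx": 0,"ry": 0,"rz": 0,"dx": 0.47,"dy": -0.26,"dz": 0,"fingers": 1},{"rx": 0,"ry": 0,"rz": 0,"dx": 0.5,"dy": -0.19,"dz": 0,"fingers": 1},{"rx": 0,"ry": 0,"rz": 0,"dx": 0.52,"dy": -0.12,"dz": 0,"fingers": 1},{"rx": 0,"ry": 0,"rz": 0,"dx": 0.54,"dy": -0.05,"dz": 0,"fingers": 1},{"rx": 0,"ry": 0,"rz": 0,"dx": 0.54,"dy": 0.02,"dz": 0,"fingers": 1}])

```text
time: 6.97
position: [0.3635, 0.2684, 0.0555]
tool_rot: [[-0.866, 0.5, 0.004], [0.5, 0.866, 0.003], [-0.002, 0.004, -1.0]]
contact_force: [3.6, 4.1, 8.5]
opening: 0.218
grip_force: 25.1
```

step_arm(motion=[{"rx": 0,"ry": 0,"rz": 0,"dx": 0,"dy": 0,"dz": 0,"fingers": 1},{"rx": 0,"ry": 0,"rz": 0,"dx": 0,"dy": 0,"dz": 0,"fingers": 0.1},{"rx": 0,"ry": 0,"rz": 0,"dx": 0,"dy": 0,"dz": 0,"fingers": 0.1},{"rx": 0,"ry": 0,"rz": 0,"dx": 0,"dy": 0,"dz": 0,"fingers": 0.1},{"rx": 0,"ry": 0,"rz": 0,"dx": 0,"dy": 0,"dz": 0,"fingers": 0.1},{"rx": 0,"ry": 0,"rz": 0,"dx": 0,"dy": 0,"dz": 0,"fingers": 0.1},{"rx": 0,"ry": 0,"rz": 0,"dx": 0,"dy": 0,"dz": 0,"fingers": 0.1},{"rx": 0,"ry": 0,"rz": 0,"dx": 0,"dy": 0,"dz": 0,"fingers": 0.1}])

```text
time: 7.63
position: [0.3626, 0.2672, 0.0541]
tool_rot: [[-0.866, 0.5, -0.0], [0.5, 0.866, -0.0], [0.0, -0.0, -1.0]]
contact_force: [-0.6, -0.2, -0.4]
opening: 0.454
grip_force: 0.0
```

step_arm(motion=[{"rx": 0,"ry": 0,"rz": 0,"dx": 0,"dy": 0,"dz": -0.7,"fingers": 0.1},{"rx": 0,"ry": 0,"rz": 0,"dx": 0,"dy": 0,"dz": -0.95,"fingers": 0.1},{"rx": 0,"ry": 0,"rz": 0,"dx": 0,"dy": 0,"dz": -0.95,"fingers": 0.1},{"rx": 0,"ry": 0,"rz": 0,"dx": 0,"dy": 0,"dz": -0.95,"fingers": 0.1},{"rx": 0,"ry": 0,"rz": -0.87,"dx": 0,"dy": 0,"dz": 0,"fingers": 0.1},{"rx": 0,"ry": 0,"rz": -0.87,"dx": 0,"dy": 0,"dz": 0,"fingers": 0.1},{"rx": 0,"ry": 0,"rz": -0.87,"dx": 0,"dy": 0,"dz": 0,"fingers": 0.1},{"rx": 0,"ry": 0,"rz": -0.87,"dx": 0,"dy": 0,"dz": 0,"fingers": 0.1}])

```text
time: 8.3
position: [0.3627, 0.2673, 0.161]
tool_rot: [[-0.988, 0.154, 0.0], [0.154, 0.988, 0.0], [-0.0, 0.0, -1.0]]
contact_force: [-0.8, 1.5, -0.2]
opening: 0.453
grip_force: 0.0
```

step_arm(motion=[{"rx": 0,"ry": 0,"rz": 0,"dx": -0.95,"dy": -0.22,"dz": 0,"fingers": -0.1},{"rx": 0,"ry": 0,"rz": 0,"dx": -0.95,"dy": -0.22,"dz": 0,"fingers": -0.1},{"rx": 0,"ry": 0,"rz": 0,"dx": -0.95,"dy": -0.22,"dz": 0,"fingers": -0.1},{"rx": 0,"ry": 0,"rz": 0,"dx": -0.95,"dy": -0.22,"dz": 0,"fingers": -0.1},{"rx": 0,"ry": 0,"rz": 0,"dx": -0.95,"dy": -0.22,"dz": 0,"fingers": -0.1},{"rx": 0,"ry": 0,"rz": 0,"dx": -0.95,"dy": -0.22,"dz": 0,"fingers": -0.1},{"rx": 0,"ry": 0,"rz": 0,"dx": -0.95,"dy": -0.22,"dz": 0,"fingers": -0.1},{"rx": 0,"ry": 0,"rz": 0,"dx": -0.4,"dy": 0,"dz": 0,"fingers": -0.1}])

```text
time: 8.97
position: [0.5672, 0.1867, 0.1607]
tool_rot: [[-0.987, 0.159, 0.001], [0.159, 0.987, -0.0], [-0.001, -0.0, -1.0]]
contact_force: [0.0, -0.1, -0.0]
opening: 0.547
grip_force: 0.0
```

step_arm(motion=[{"rx": 0,"ry": 0,"rz": 0,"dx": 0,"dy": 0,"dz": 0,"fingers": -0.1},{"rx": 0,"ry": 0,"rz": 0,"dx": 0,"dy": 0,"dz": 0,"fingers": -0.1},{"rx": 0,"ry": 0,"rz": 0,"dx": 0,"dy": 0,"dz": 0,"fingers": -0.1},{"rx": 0,"ry": 0,"rz": 0,"dx": 0,"dy": 0,"dz": 0,"fingers": -0.1},{"rx": 0,"ry": 0,"rz": 0,"dx": 0,"dy": 0,"dz": 0,"fingers": -0.1},{"rx": 0,"ry": 0,"rz": 0,"dx": 0,"dy": 0,"dz": 0,"fingers": -0.1},{"rx": 0,"ry": 0,"rz": 0,"dx": 0,"dy": 0,"dz": 0,"fingers": -0.1},{"rx": 0,"ry": 0,"rz": 0,"dx": 0,"dy": 0,"dz": 0,"fingers": -0.1}])

```text
time: 9.63
position: [0.564, 0.1886, 0.1609]
tool_rot: [[-0.988, 0.158, 0.0], [0.158, 0.988, 0.0], [-0.0, 0.0, -1.0]]
contact_force: [0.9, -0.9, -0.4]
opening: 0.551
grip_force: 0.0
```

```bash
python3 look.py w3
```

```text
9.6333 [0.5639835  0.18862589 0.16093518] [[-0.9875, 0.1576, 0.0001], [0.1576, 0.9875, 0.0001], [-0.0001, 0.0001, -1.0]]
```

View pics/w3.png

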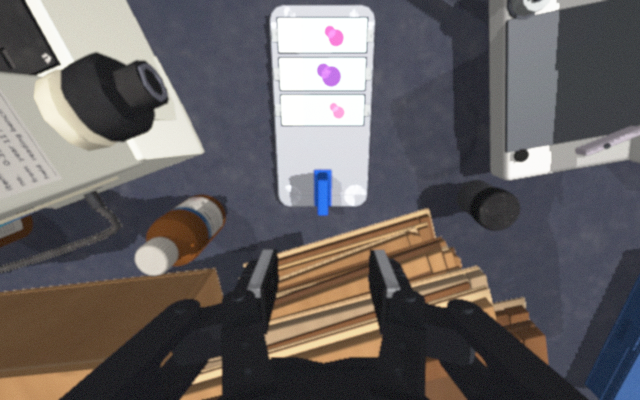

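The carrier is at (270–375, 5–208) with its tab at (323,190), between the fingers laterally. The can is at (495,208), the bottle at (180,235), and the wooden stack's edge is close behind the tab. I'll refine the tab and check the stack clearance.

```bash
python3 - <<'E'
from h import *
import pickle
w,T=pickle.load(open("w3.pkl","rb"));im=w["img"];hsv=cv2.cvtColor(im,cv2.COLOR_RGB2HSV);P=cloud(w,T)
m=((hsv[...,2]>110)).astype(np.uint8)*255
k=np.zeros_like(m);k[0:215,262:384]=m[0:215,262:384]
b=((hsv[...,0]>105)&(hsv[...,0]<125)&(hsv[...,1]>150)&(hsv[...,2]>70));b[:160]=0;b[225:]=0;b[:,:300]=0;b[:,345:]=0
k[b]=0
k=cv2.morphologyEx(k,cv2.MORPH_OPEN,np.ones((3,3)));k=cv2.morphologyEx(k,cv2.MORPH_CLOSE,np.ones((15,15)));ct=max(cv2.findContours(k,0,1)[0],key=cv2.contourArea)
xy=plane(w,T,ct[:,0],.008)[:,:2].astype(np.float32)
r=cv2.minAreaRect(xy);print("carrier",r,cv2.boxPoints(r).round(4).tolist())
v,u=np.nonzero(b);Q=P[v,u];top=Q[(Q[:,2]>.038)&(Q[:,2]<.05)];print("tab top",len(top),top.mean(0).round(4),top[:,2].std());
rr=cv2.minAreaRect(top[:,:2].astype(np.float32));print(rr)
# top-camera heights around
c=read_camera("top");C=cloud(c,pose(c)).reshape(-1,3)
for src,D in(("top",C),("wrist",P.reshape(-1,3))):
  for x0 in np.arange(.6,.72,.02):
    q=D[(D[:,0]>x0)&(D[:,0]<x0+.02)&(D[:,1]>.13)&(D[:,1]<.26)&(D[:,2]<.14)]
    if len(q): print(src,round(x0,2),len(q),np.percentile(q[:,2],[50,95]).round(3))
a=P[0:200,0:230].reshape(-1,3);a=a[a[:,2]>.1];print("microscope",a.max(0),a[:,1].max())
q=P[190:280,130:230].reshape(-1,3);q=q[q[:,2]>.085];print("bottle cap",q.min(0),q.max(0))
E
```

```text
carrier ((0.49339377880096436, 0.19905349612236023), (0.0915621817111969, 0.1832284778356552), 80.97974395751953) [[0.39570000767707825, 0.16820000112056732], [0.57669997215271, 0.13950000703334808], [0.5910999774932861, 0.22990000247955322], [0.4101000130176544, 0.25859999656677246]]
tab top 412 [0.5629 0.1881 0.0436] 0.0011789278051411913
((0.5639652013778687, 0.1877095252275467), (0.010111335664987564, 0.03385935723781586), 81.16560363769531)
top 0.6 87 [0.001 0.104]
wrist 0.6 5298 [0.052 0.129]
wrist 0.62 8171 [0.095 0.134]
wrist 0.64 199 [0.025 0.053]
microscope [0.51693883 0.20114603 0.3035171 ] 0.20114603303513462
bottle cap [0.48348035 0.04595429 0.0851089 ] [0.58549446 0.20114603 0.3035171 ]
```

```bash
python3 - <<'E'
from h import *
c=read_camera("top");C=cloud(c,pose(c)).reshape(-1,3)
for y in np.arange(.08,.32,.02):
    q=C[(C[:,0]>.585)&(C[:,0]<.8)&(abs(C[:,1]-y)<.01)]
    print(round(y,2),[ (round(float(q[q[:,2]>z][:,0].min()),3) if (q[:,2]>z).any() else None) for z in(.03,.07,.1,.13,.2)],q[:,2].max().round(3))
E
```

```text
0.08 [0.585, 0.585, None, None, None] 0.078
0.1 [0.745, 0.745, 0.745, 0.745, None] 0.182
0.12 [0.739, 0.739, 0.739, 0.739, None] 0.184
0.14 [0.585, 0.585, 0.585, 0.585, 0.585] 0.558
0.16 [0.585, 0.585, 0.585, 0.585, 0.585] 0.552
0.18 [0.585, 0.585, 0.585, 0.585, 0.585] 0.546
0.2 [0.585, 0.585, 0.585, 0.585, 0.585] 0.542
0.22 [0.585, 0.585, 0.585, 0.585, 0.585] 0.537
0.24 [0.585, 0.585, 0.585, 0.585, 0.585] 0.533
0.26 [0.585, 0.585, 0.585, 0.585, 0.585] 0.527
0.28 [0.595, 0.595, 0.595, 0.595, None] 0.183
0.3 [0.61, 0.61, 0.61, 0.61, None] 0.186
```

```bash
python3 - <<'E'
from h import *
import pickle
w,T=pickle.load(open("w2.pkl","rb"));W=cloud(w,T)[:330,400:].reshape(-1,3)
w3,T3=pickle.load(open("w3.pkl","rb"));V=cloud(w3,T3)[200:300,285:365].reshape(-1,3)
for n,C in(("w2",W),("w3",V)):
  for y in np.arange(.12,.32,.02):
    q=C[(C[:,0]>.592)&(C[:,0]<.8)&(abs(C[:,1]-y)<.01)]
    if len(q):print(n,round(y,2),[ (round(float(np.percentile(q[q[:,2]>z][:,0],1)),3) if (q[:,2]>z).sum()>5 else None) for z in(.03,.06,.08,.1,.13,.16)],q[:,2].max().round(3))
E
```

```text
w2 0.12 [0.636, None, None, None, None, None] 0.071
w2 0.14 [0.626, 0.625, 0.625, 0.627, 0.628, None] 0.131
w2 0.16 [0.618, 0.618, 0.618, 0.618, 0.618, 0.62] 0.182
w2 0.18 [0.615, 0.615, 0.615, 0.615, 0.614, 0.617] 0.182
w2 0.2 [0.611, 0.611, 0.611, 0.61, 0.61, 0.613] 0.182
w2 0.22 [0.607, 0.607, 0.607, 0.607, 0.606, 0.609] 0.182
w2 0.24 [0.603, 0.603, 0.603, 0.603, 0.603, 0.605] 0.182
w2 0.26 [0.598, 0.598, 0.598, 0.599, 0.599, 0.601] 0.182
w2 0.28 [0.598, 0.598, 0.598, 0.598, 0.598, 0.6] 0.182
w2 0.3 [0.611, 0.611, 0.611, 0.611, 0.611, 0.61] 0.183
w3 0.14 [0.625, 0.625, 0.625, None, None, None] 0.096
w3 0.16 [0.621, 0.621, 0.621, 0.623, None, None] 0.106
w3 0.18 [0.616, 0.616, 0.616, 0.619, None, None] 0.105
w3 0.2 [0.612, 0.612, 0.612, 0.614, None, None] 0.121
w3 0.22 [0.61, 0.61, 0.61, 0.613, None, None] 0.105
```

The stack is 18 cm tall, with its edge at x≈0.61. I'll grip the tab with the tool leaning 10° away from the stack, slide the carrier clear flat on the bench, then regrip it upright.

step_arm(motion=[{"rx": 0,"ry": -0.84,"rz": 0,"dx": 0.06,"dy": 0,"dz": 0,"fingers": -0.1},{"rx": 0,"ry": -0.83,"rz": 0,"dx": 0,"dy": 0,"dz": 0,"fingers": -0.1},{"rx": 0,"ry": 0,"rz": 0,"dx": 0.14,"dy": -0.01,"dz": 0.79,"fingers": -0.1},{"rx": 0,"ry": 0,"rz": 0,"dx": 0.14,"dy": -0.01,"dz": 0.79,"fingers": -0.1},{"rx": 0,"ry": 0,"rz": 0,"dx": 0.14,"dy": 0,"dz": 0.79,"fingers": -0.1},{"rx": 0,"ry": 0,"rz": 0,"dx": 0.14,"dy": 0,"dz": 0.79,"fingers": -0.1},{"rx": 0,"ry": 0,"rz": 0,"dx": 0.07,"dy": 0,"dz": 0.4,"fingers": -0.1},{"rx": 0,"ry": 0,"rz": 0,"dx": 0,"dy": 0,"dz": 0,"fingers": -0.1}])

```text
time: 10.45
position: [0.5605, 0.1874, 0.0497]
tool_rot: [[-0.973, 0.158, 0.167], [0.155, 0.987, -0.029], [-0.17, -0.002, -0.985]]
contact_force: [-1.8, -1.1, 0.0]
opening: 0.552
grip_force: 0.0
```

step_arm(grip_force=40, motion=[{"rx": 0,"ry": 0,"rz": 0,"dx": 0.06,"dy": 0.02,"dz": 0.36,"fingers": -0.1},{"rx": 0,"ry": 0,"rz": 0,"dx": 0.06,"dy": 0.02,"dz": 0.36,"fingers": -0.1},{"rx": 0,"ry": 0,"rz": 0,"dx": 0.06,"dy": 0,"dz": 0.36,"fingers": -0.1},{"rx": 0,"ry": 0,"rz": 0,"dx": 0,"dy": 0,"dz": 0,"fingers": -0.1},{"rx": 0,"ry": 0,"rz": 0,"dx": 0,"dy": 0,"dz": 0,"fingers": 1},{"rx": 0,"ry": 0,"rz": 0,"dx": 0,"dy": 0,"dz": 0,"fingers": 1},{"rx": 0,"ry": 0,"rz": 0,"dx": 0,"dy": 0,"dz": 0,"fingers": 1},{"rx": 0,"ry": 0,"rz": 0,"dx": 0,"dy": 0,"dz": 0,"fingers": 1}])

```text
time: 11.12
position: [0.5633, 0.1894, 0.0202]
tool_rot: [[-0.972, 0.158, 0.173], [0.156, 0.987, -0.027], [-0.175, 0.001, -0.985]]
contact_force: [0.1, -0.2, -0.1]
opening: 0.109
grip_force: 39.3
```

step_arm(motion=[{"rx": 0,"ry": 0,"rz": 0,"dx": 0,"dy": 0,"dz": 0,"fingers": 1},{"rx": 0,"ry": 0,"rz": 0,"dx": 0,"dy": 0,"dz": 0,"fingers": 1},{"rx": 0,"ry": 0,"rz": 0,"dx": 0,"dy": 0,"dz": 0,"fingers": 1},{"rx": 0,"ry": 0,"rz": 0,"dx": 0,"dy": 0,"dz": 0,"fingers": 1},{"rx": 0,"ry": 0,"rz": 0,"dx": 0,"dy": 0,"dz": 0,"fingers": 1},{"rx": 0,"ry": 0,"rz": 0,"dx": 0,"dy": 0,"dz": 0,"fingers": 1},{"rx": 0,"ry": 0,"rz": 0,"dx": 0,"dy": 0,"dz": 0,"fingers": 1},{"rx": 0,"ry": 0,"rz": 0,"dx": 0,"dy": 0,"dz": 0,"fingers": 1}])

```text
time: 11.78
position: [0.5632, 0.1894, 0.0201]
tool_rot: [[-0.972, 0.158, 0.173], [0.156, 0.987, -0.027], [-0.175, 0.001, -0.985]]
contact_force: [-0.6, -0.4, 6.5]
opening: 0.108
grip_force: 40.2
```

step_arm(motion=[{"rx": 0,"ry": 0,"rz": 0,"dx": 0.23,"dy": -0.14,"dz": -0.04,"fingers": 1},{"rx": 0,"ry": 0,"rz": 0,"dx": 0.23,"dy": -0.14,"dz": -0.04,"fingers": 1},{"rx": 0,"ry": 0,"rz": 0,"dx": 0.23,"dy": -0.14,"dz": -0.04,"fingers": 1},{"rx": 0,"ry": 0,"rz": 0,"dx": 0.23,"dy": -0.14,"dz": -0.04,"fingers": 1},{"rx": 0,"ry": 0,"rz": 0,"dx": 0,"dy": 0,"dz": 0,"fingers": 1},{"rx": 0,"ry": 0,"rz": 0,"dx": 0,"dy": 0,"dz": 0,"fingers": 0.2},{"rx": 0,"ry": 0,"rz": 0,"dx": 0,"dy": 0,"dz": 0,"fingers": 0.2},{"rx": 0,"ry": 0,"rz": 0,"dx": 0,"dy": 0,"dz": 0,"fingers": 0.2}])

```text
time: 12.45
position: [0.5313, 0.1766, 0.019]
tool_rot: [[-0.973, 0.158, 0.17], [0.155, 0.987, -0.028], [-0.173, -0.001, -0.985]]
contact_force: [0.9, 0.0, -1.2]
opening: 0.401
grip_force: 0.0
```

step_arm(motion=[{"rx": 0,"ry": 0.42,"rz": 0,"dx": 0,"dy": 0,"dz": 0,"fingers": 0.2},{"rx": 0,"ry": 0.42,"rz": 0,"dx": 0,"dy": 0,"dz": 0,"fingers": 0.2},{"rx": 0,"ry": 0.42,"rz": 0,"dx": 0,"dy": 0,"dz": 0,"fingers": 0.2},{"rx": 0,"ry": 0.41,"rz": 0,"dx": 0,"dy": 0,"dz": 0,"fingers": 0.2},{"rx": 0,"ry": 0,"rz": 0,"dx": 0,"dy": 0,"dz": 0,"fingers": 0.2},{"rx": 0,"ry": 0,"rz": 0,"dx": 0,"dy": 0,"dz": 0,"fingers": 0.2},{"rx": 0,"ry": 0,"rz": 0,"dx": 0,"dy": 0,"dz": 0,"fingers": 0.2},{"rx": 0,"ry": 0,"rz": 0,"dx": 0,"dy": 0,"dz": 0,"fingers": 0.2}])

```text
time: 13.12
position: [0.5316, 0.1769, 0.0191]
tool_rot: [[-0.987, 0.158, -0.0], [0.158, 0.987, -0.001], [0.0, -0.001, -1.0]]
contact_force: [-1.0, 0.4, -0.0]
opening: 0.402
grip_force: 0.0
```

```bash
python3 look.py w4; python3 - <<'E'
from h import *
import pickle
w,T=pickle.load(open("w4.pkl","rb"));im=w["img"];hsv=cv2.cvtColor(im,cv2.COLOR_RGB2HSV)
R=T[:3,:3];o=manip.get_obs();print(o["contact_force"])
m=((hsv[...,2]>110)).astype(np.uint8)
P=cloud(w,T);ok=(P[...,2]>-.01)&(P[...,2]<.02)&(P[...,0]<.53)&(P[...,1]>.1)&(P[...,1]<.28)&(P[...,0]>.3)&(m>0)
k=cv2.morphologyEx(ok.astype(np.uint8),cv2.MORPH_CLOSE,np.ones((9,9)));ct=max(cv2.findContours(k,0,1)[0],key=cv2.contourArea)
xy=plane(w,T,ct[:,0],.008)[:,:2].astype(np.float32);r=cv2.minAreaRect(xy);print(r,cv2.boxPoints(r).round(4).tolist())
E
```

```text
13.1167 [0.53160945 0.17691425 0.01910084] [[-0.9875, 0.1577, -0.0001], [0.1577, 0.9875, -0.0006], [0.0, -0.0006, -1.0]]
[-0.75744434 -0.26919503  0.15304787]
((0.4729117155075073, 0.18591205775737762), (0.08959835767745972, 0.12905219197273254), 81.00023651123047) [[0.40220001339912415, 0.1518000066280365], [0.5296000242233276, 0.1316000074148178], [0.5436999797821045, 0.22010000050067902], [0.41620001196861267, 0.2402999997138977]]
```

View pics/w4.png

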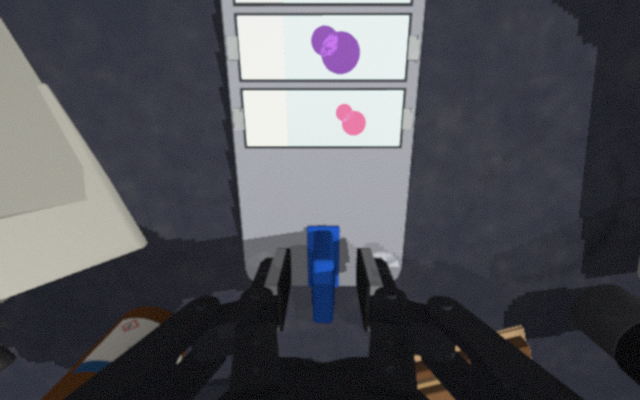

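The upright tool now straddles the tab at (322,270), aligned with the carrier. I'll grip hard and lift slightly.

step_arm(grip_force=100, motion=[{"rx": 0,"ry": 0,"rz": 0,"dx": 0,"dy": 0,"dz": 0,"fingers": 1},{"rx": 0,"ry": 0,"rz": 0,"dx": 0,"dy": 0,"dz": 0,"fingers": 1},{"rx": 0,"ry": 0,"rz": 0,"dx": 0,"dy": 0,"dz": 0,"fingers": 1},{"rx": 0,"ry": 0,"rz": 0,"dx": 0,"dy": 0,"dz": 0,"fingers": 1},{"rx": 0,"ry": 0,"rz": 0,"dx": 0,"dy": 0,"dz": 0,"fingers": 1},{"rx": 0,"ry": 0,"rz": 0,"dx": 0,"dy": 0,"dz": 0,"fingers": 1},{"rx": 0,"ry": 0,"rz": 0,"dx": 0,"dy": 0,"dz": -0.1,"fingers": 1},{"rx": 0,"ry": 0,"rz": 0,"dx": 0,"dy": 0,"dz": -0.2,"fingers": 1}])

```text
time: 13.83
position: [0.5319, 0.1769, 0.028]
tool_rot: [[-0.987, 0.158, -0.001], [0.158, 0.987, -0.0], [0.001, -0.001, -1.0]]
contact_force: [-0.5, -0.6, -1.4]
opening: 0.094
grip_force: 97.6
```

step_arm(motion=[{"rx": 0,"ry": 0,"rz": 0,"dx": 0,"dy": 0,"dz": -0.3,"fingers": 1},{"rx": 0,"ry": 0,"rz": 0,"dx": 0,"dy": 0,"dz": -0.4,"fingers": 1},{"rx": 0,"ry": 0,"rz": 0,"dx": 0,"dy": 0,"dz": -0.4,"fingers": 1},{"rx": 0,"ry": 0,"rz": 0,"dx": 0,"dy": 0,"dz": -0.4,"fingers": 1},{"rx": 0,"ry": 0,"rz": 0,"dx": 0,"dy": 0,"dz": -0.4,"fingers": 1},{"rx": 0,"ry": 0,"rz": 0,"dx": 0,"dy": 0,"dz": -0.2,"fingers": 1},{"rx": 0,"ry": 0,"rz": 0,"dx": 0,"dy": 0,"dz": 0,"fingers": 1},{"rx": 0,"ry": 0,"rz": 0,"dx": 0,"dy": 0,"dz": 0,"fingers": 1}])

```text
time: 14.5
position: [0.5327, 0.1771, 0.0919]
tool_rot: [[-0.987, 0.158, 0.001], [0.158, 0.987, 0.0], [-0.001, 0.0, -1.0]]
contact_force: [0.5, -0.6, -1.8]
opening: 0.096
grip_force: 97.6
```

```bash
cat > lev.py <<'E'
from h import *
o=manip.get_obs();w=read_camera("wrist");T=pose(w,o);save(w,"lev.png")
# points on carrier's grey top in tool frame: fit plane via depth
c=dict(w);Pt=cloud(w,np.array(w["T_tool_cam"]));m=(w["img"].max(2)>110)
S=Pt[:,240:405];mm=m[:,240:405]&(S[...,0]>.03)&(S[...,0]<.165)&(abs(S[...,1])<.04)&(S[...,2]>-.08)&(S[...,2]<.08)
q=S[mm];q=q[abs(q[:,2]-np.median(q[:,2]))<.012]
A=np.c_[q[:,0],q[:,1],np.ones(len(q))];s=np.linalg.lstsq(A,q[:,2],rcond=None)[0]
print("pos",o["position"].round(4),"F",o["contact_force"].round(1),"op",round(o["opening"],3),"n",len(q),"pitch,roll deg",np.degrees(s[:2]).round(2),"top z below TCP mm",round(s[2]*1e3,1), q.min(0).round(3),q.max(0).round(3))
E
python3 lev.py
```

```text
pos [0.5327 0.1771 0.0919] F [ 0.5 -0.6 -1.8] op 0.096 n 31611 pitch,roll deg [-0.38  0.08] top z below TCP mm 11.8 [ 0.03  -0.04   0.008] [0.124 0.04  0.014]
```

step_arm(motion=[{"rx": 0,"ry": 0,"rz": 0.3,"dx": 0,"dy": 0,"dz": 0,"fingers": 1},{"rx": 0,"ry": 0,"rz": 0.6,"dx": 0,"dy": 0,"dz": 0,"fingers": 1},{"rx": 0,"ry": 0,"rz": 0.8,"dx": 0,"dy": 0,"dz": 0,"fingers": 1},{"rx": 0,"ry": 0,"rz": 0.8,"dx": 0,"dy": 0,"dz": 0,"fingers": 1},{"rx": 0,"ry": 0,"rz": 0.8,"dx": 0,"dy": 0,"dz": 0,"fingers": 1},{"rx": 0,"ry": 0,"rz": 0.8,"dx": 0,"dy": 0,"dz": 0,"fingers": 1},{"rx": 0,"ry": 0,"rz": 0.8,"dx": 0,"dy": 0,"dz": 0,"fingers": 1},{"rx": 0,"ry": 0,"rz": 0.8,"dx": 0,"dy": 0,"dz": 0,"fingers": 1}])

```text
time: 15.22
position: [0.5318, 0.1769, 0.0904]
tool_rot: [[-0.725, 0.689, -0.002], [0.689, 0.725, -0.001], [0.001, -0.002, -1.0]]
contact_force: [0.6, 0.1, -0.6]
opening: 0.094
grip_force: 97.6
```

step_arm(motion=[{"rx": 0,"ry": 0,"rz": 0.8,"dx": 0,"dy": 0,"dz": 0,"fingers": 1},{"rx": 0,"ry": 0,"rz": 0.8,"dx": 0,"dy": 0,"dz": 0,"fingers": 1},{"rx": 0,"ry": 0,"rz": 0.8,"dx": 0,"dy": 0,"dz": 0,"fingers": 1},{"rx": 0,"ry": 0,"rz": 0.8,"dx": 0,"dy": 0,"dz": 0,"fingers": 1},{"rx": 0,"ry": 0,"rz": 0.8,"dx": 0,"dy": 0,"dz": 0,"fingers": 1},{"rx": 0,"ry": 0,"rz": 0.8,"dx": 0,"dy": 0,"dz": 0,"fingers": 1},{"rx": 0,"ry": 0,"rz": 0.8,"dx": 0,"dy": 0,"dz": 0,"fingers": 1},{"rx": 0,"ry": 0,"rz": 0.8,"dx": 0,"dy": 0,"dz": 0,"fingers": 1}])

```text
time: 15.88
position: [0.5318, 0.1768, 0.0904]
tool_rot: [[-0.141, 0.99, -0.002], [0.99, 0.141, -0.001], [-0.0, -0.002, -1.0]]
contact_force: [-0.4, -0.2, -1.5]
opening: 0.095
grip_force: 97.6
```

step_arm(motion=[{"rx": 0,"ry": 0,"rz": 0.6,"dx": 0,"dy": 0,"dz": 0,"fingers": 1},{"rx": 0,"ry": 0,"rz": 0.5,"dx": 0,"dy": 0,"dz": 0,"fingers": 1},{"rx": 0,"ry": 0,"rz": 0.3,"dx": 0,"dy": -0.1,"dz": 0,"fingers": 1},{"rx": 0,"ry": 0,"rz": 0,"dx": 0,"dy": -0.3,"dz": 0,"fingers": 1},{"rx": 0,"ry": 0,"rz": 0,"dx": 0,"dy": -0.4,"dz": 0,"fingers": 1},{"rx": 0,"ry": 0,"rz": 0,"dx": 0,"dy": -0.3,"dz": 0,"fingers": 1},{"rx": 0,"ry": 0,"rz": 0,"dx": 0,"dy": -0.1,"dz": 0,"fingers": 1},{"rx": 0,"ry": 0,"rz": 0,"dx": 0,"dy": 0,"dz": 0,"fingers": 1}])

```text
time: 16.55
position: [0.495, 0.1769, 0.0913]
tool_rot: [[0.0, 1.0, -0.001], [1.0, -0.0, -0.0], [-0.0, -0.001, -1.0]]
contact_force: [0.0, 0.2, -2.5]
opening: 0.095
grip_force: 97.7
```

```bash
python3 lev.py; python3 look.py w5
```

```text
pos [0.495  0.1769 0.0913] F [ 0.   0.2 -2.5] op 0.095 n 31559 pitch,roll deg [-0.4   0.12] top z below TCP mm 11.9 [ 0.03  -0.04   0.008] [0.123 0.04  0.014]
16.6 [0.49603245 0.17715334 0.09152678] [[0.0006, 1.0, 0.0001], [1.0, -0.0006, 0.0], [0.0, 0.0001, -1.0]]
```

View pics/w5.png

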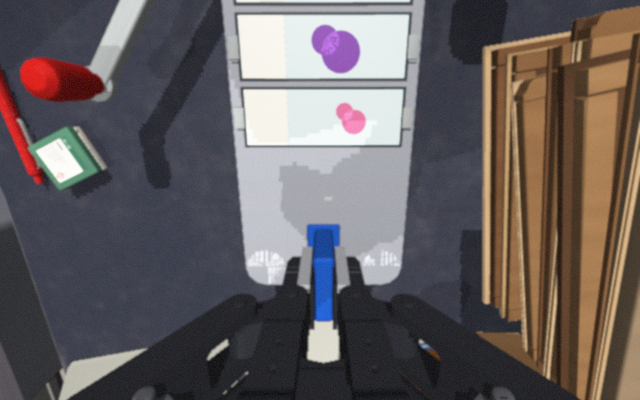

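Carrier is held level and points at the scanner; the latch arm at (110,50) is clear to the left. Now an enlarged top view for alignment.

```bash
python3 - <<'E'
from h import *
c=read_camera("top");im=c["img"][140:235,165:345,::-1]
cv2.imwrite("pics/t2.png",cv2.resize(im,None,fx=4.4,fy=4.4,interpolation=cv2.INTER_CUBIC))
import pickle;pickle.dump((c,pose(c)),open("t2.pkl","wb"))
E
```

```text
(no output)
```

View pics/t2.png

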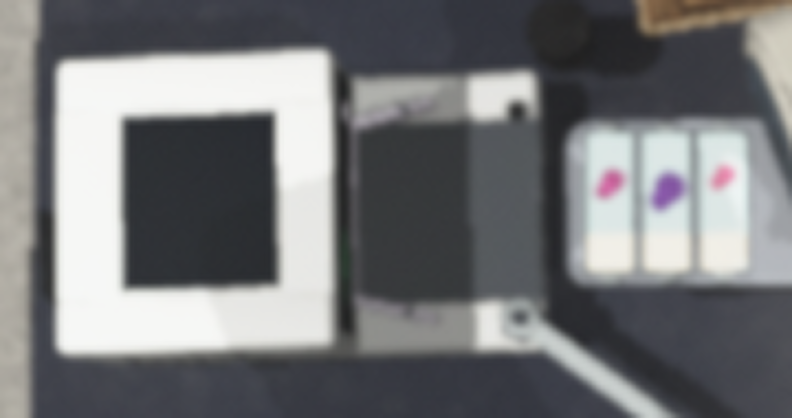

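The top view shows the open bed at crop rows 122–302, the carrier nose at rows 122–283 and column 570, and the latch swung clear. I'll measure the centre lines at sub-pixel level.

```bash
python3 - <<'E'
from h import *
import pickle
c,T=pickle.load(open("t2.pkl","rb"));g=cv2.GaussianBlur(cv2.cvtColor(c["img"],cv2.COLOR_RGB2GRAY).astype(np.float32),(3,3),0)
def edge(u,v0,v1):  # subpixel strongest vertical-direction edge
    d=np.abs(np.gradient(g[:,u]));s=d[v0:v1];i=int(s.argmax());k=np.arange(max(i-1,0),min(i+2,len(s)));return v0+(k*s[k]).sum()/s[k].sum()
def row(n,us,a,b,z):
    L=[]
    for u in us:
        p=plane(c,T,[[u,edge(u,*a)],[u,edge(u,*b)]],z);L.append([p[:,1].mean(),p[0,0],p[1,0],p[:,0].mean()])
    L=np.array(L);print(n,"hi/lo/mid med",np.median(L[:,1:],0).round(4),"slope deg",np.degrees(np.polyfit(L[:,0],L[:,3],1)[0]).round(2))
def cp(x,y): return 165+x/4.4,140+y/4.4
row("bed",range(256,285),(164,172),(204,213),.036)
row("base",range(248,284),(152,161),(216,224),.034)
row("hood",range(182,238),(147,158),(215,225),.118)
row("carrier",range(299,332),(163,172),(201,208),.0797)
E
```

```text
bed hi/lo/mid med [0.5497 0.4462 0.4979] slope deg -3.45
base hi/lo/mid med [0.576  0.417  0.4972] slope deg -1.18
hood hi/lo/mid med [0.5741 0.4156 0.4947] slope deg -1.43
carrier hi/lo/mid med [0.5411 0.4516 0.4963] slope deg -0.92
```

step_arm(motion=[{"rx": 0,"ry": 0,"rz": 0,"dx": 0.2,"dy": 0.07,"dz": 0,"fingers": 1},{"rx": 0,"ry": 0,"rz": 0,"dx": 0.4,"dy": 0,"dz": 0,"fingers": 1},{"rx": 0,"ry": 0,"rz": 0,"dx": 0.45,"dy": 0,"dz": 0,"fingers": 1},{"rx": 0,"ry": 0,"rz": 0,"dx": 0.4,"dy": 0,"dz": 0.1,"fingers": 1},{"rx": 0,"ry": 0,"rz": 0,"dx": 0.2,"dy": 0,"dz": 0.3,"fingers": 1},{"rx": 0,"ry": 0,"rz": 0,"dx": 0,"dy": 0,"dz": 0.4,"fingers": 1},{"rx": 0,"ry": 0,"rz": 0,"dx": 0,"dy": 0,"dz": 0.2,"fingers": 1},{"rx": 0,"ry": 0,"rz": 0,"dx": 0,"dy": 0,"dz": 0.1,"fingers": 1}])

```text
time: 17.37
position: [0.4972, 0.2259, 0.0564]
tool_rot: [[0.001, 1.0, -0.003], [1.0, -0.001, -0.002], [-0.002, -0.003, -1.0]]
contact_force: [-0.8, 0.1, -0.5]
opening: 0.095
grip_force: 97.7
```

step_arm(motion=[{"rx": 0,"ry": 0,"rz": 0,"dx": 0,"dy": 0,"dz": 0,"fingers": 1},{"rx": 0,"ry": 0,"rz": 0,"dx": 0,"dy": 0,"dz": 0,"fingers": 1},{"rx": 0,"ry": 0,"rz": 0,"dx": 0,"dy": 0,"dz": 0,"fingers": 1},{"rx": 0,"ry": 0,"rz": 0,"dx": 0,"dy": 0,"dz": 0,"fingers": 1},{"rx": 0,"ry": 0,"rz": 0,"dx": 0,"dy": 0,"dz": 0,"fingers": 1},{"rx": 0,"ry": 0,"rz": 0,"dx": 0,"dy": 0,"dz": 0,"fingers": 1},{"rx": 0,"ry": 0,"rz": 0,"dx": 0,"dy": 0,"dz": 0,"fingers": 1},{"rx": 0,"ry": 0,"rz": 0,"dx": 0,"dy": 0,"dz": 0,"fingers": 1}])

```text
time: 18.03
position: [0.4988, 0.2265, 0.0586]
tool_rot: [[0.002, 1.0, 0.0], [1.0, -0.002, 0.0], [0.0, 0.0, -1.0]]
contact_force: [0.1, 0.3, -2.5]
opening: 0.093
grip_force: 97.6
```

step_arm(motion=[{"rx": 0,"ry": 0,"rz": 0,"dx": 0.2,"dy": -0.02,"dz": 0.07,"fingers": 1},{"rx": 0,"ry": 0,"rz": 0,"dx": 0.3,"dy": 0,"dz": 0,"fingers": 1},{"rx": 0,"ry": 0,"rz": 0,"dx": 0.4,"dy": 0,"dz": 0,"fingers": 1},{"rx": 0,"ry": 0,"rz": 0,"dx": 0.4,"dy": 0,"dz": 0,"fingers": 1},{"rx": 0,"ry": 0,"rz": 0,"dx": 0.4,"dy": 0,"dz": 0,"fingers": 1},{"rx": 0,"ry": 0,"rz": 0,"dx": 0.3,"dy": 0,"dz": 0,"fingers": 1},{"rx": 0,"ry": 0,"rz": 0,"dx": 0.2,"dy": 0,"dz": 0,"fingers": 1},{"rx": 0,"ry": 0,"rz": 0,"dx": 0,"dy": 0,"dz": 0,"fingers": 1}])

```text
time: 18.7
position: [0.4982, 0.2942, 0.0563]
tool_rot: [[0.0, 1.0, 0.0], [1.0, -0.0, 0.0], [0.0, 0.0, -1.0]]
contact_force: [-0.6, -0.3, -1.3]
opening: 0.092
grip_force: 97.6
```

```bash
python3 lev.py
```

```text
pos [0.4982 0.2942 0.0563] F [-0.6 -0.3 -1.3] op 0.092 n 29690 pitch,roll deg [-0.54  0.11] top z below TCP mm 12.0 [ 0.03  -0.04   0.008] [0.123 0.04  0.014]
```

step_arm(motion=[{"rx": 0,"ry": 0,"rz": 0,"dx": 0.15,"dy": 0,"dz": 0,"fingers": 1},{"rx": 0,"ry": 0,"rz": 0,"dx": 0.25,"dy": 0,"dz": 0,"fingers": 1},{"rx": 0,"ry": 0,"rz": 0,"dx": 0.3,"dy": 0,"dz": 0,"fingers": 1},{"rx": 0,"ry": 0,"rz": 0,"dx": 0.35,"dy": 0,"dz": 0,"fingers": 1},{"rx": 0,"ry": 0,"rz": 0,"dx": 0.35,"dy": 0,"dz": 0,"fingers": 1},{"rx": 0,"ry": 0,"rz": 0,"dx": 0.35,"dy": 0,"dz": 0,"fingers": 1},{"rx": 0,"ry": 0,"rz": 0,"dx": 0.25,"dy": 0,"dz": 0,"fingers": 1},{"rx": 0,"ry": 0,"rz": 0,"dx": 0,"dy": 0,"dz": 0,"fingers": 1}])

```text
time: 19.42
position: [0.4984, 0.3545, 0.0564]
tool_rot: [[0.0, 1.0, 0.001], [1.0, -0.0, 0.001], [0.001, 0.001, -1.0]]
contact_force: [-0.4, -0.5, -0.8]
opening: 0.094
grip_force: 97.6
```

step_arm(motion=[{"rx": 0,"ry": 0,"rz": 0,"dx": 0.15,"dy": 0,"dz": 0.02,"fingers": 1},{"rx": 0,"ry": 0,"rz": 0,"dx": 0.2,"dy": 0,"dz": 0,"fingers": 1},{"rx": 0,"ry": 0,"rz": 0,"dx": 0.2,"dy": 0,"dz": 0,"fingers": 1},{"rx": 0,"ry": 0,"rz": 0,"dx": 0.2,"dy": 0,"dz": 0,"fingers": 1},{"rx": 0,"ry": 0,"rz": 0,"dx": 0.15,"dy": 0,"dz": 0,"fingers": 1},{"rx": 0,"ry": 0,"rz": 0,"dx": 0.1,"dy": 0,"dz": 0,"fingers": 1},{"rx": 0,"ry": 0,"rz": 0,"dx": 0.05,"dy": 0,"dz": 0,"fingers": 1},{"rx": 0,"ry": 0,"rz": 0,"dx": 0,"dy": 0,"dz": 0,"fingers": 1}])

```text
time: 20.08
position: [0.4982, 0.3845, 0.0557]
tool_rot: [[0.001, 1.0, -0.0], [1.0, -0.001, 0.0], [0.0, -0.0, -1.0]]
contact_force: [-1.7, 0.5, 2.2]
opening: 0.099
grip_force: 98.1
```

step_arm(motion=[{"rx": 0,"ry": 0,"rz": 0,"dx": 0.04,"dy": 0,"dz": 0,"fingers": 1},{"rx": 0,"ry": 0,"rz": 0,"dx": 0.04,"dy": 0,"dz": 0,"fingers": 1},{"rx": 0,"ry": 0,"rz": 0,"dx": 0.04,"dy": 0,"dz": 0,"fingers": 1},{"rx": 0,"ry": 0,"rz": 0,"dx": 0.04,"dy": 0,"dz": 0,"fingers": 1},{"rx": 0,"ry": 0,"rz": 0,"dx": 0.04,"dy": 0,"dz": 0,"fingers": 1},{"rx": 0,"ry": 0,"rz": 0,"dx": 0,"dy": 0,"dz": 0,"fingers": 1},{"rx": 0,"ry": 0,"rz": 0,"dx": 0,"dy": 0,"dz": 0,"fingers": 1},{"rx": 0,"ry": 0,"rz": 0,"dx": 0,"dy": 0,"dz": 0,"fingers": 1}])

```text
time: 20.75
position: [0.4983, 0.3901, 0.0557]
tool_rot: [[0.002, 1.0, -0.0], [1.0, -0.002, 0.0], [0.0, -0.0, -1.0]]
contact_force: [-1.0, -2.7, 3.7]
opening: 0.092
grip_force: 98.4
```

step_arm(motion=[{"rx": 0,"ry": 0,"rz": 0,"dx": 0.03,"dy": 0,"dz": 0,"fingers": 1},{"rx": 0,"ry": 0,"rz": 0,"dx": 0.03,"dy": 0,"dz": 0,"fingers": 1},{"rx": 0,"ry": 0,"rz": 0,"dx": 0.03,"dy": 0,"dz": 0,"fingers": 1},{"rx": 0,"ry": 0,"rz": 0,"dx": 0,"dy": 0,"dz": 0,"fingers": 1},{"rx": 0,"ry": 0,"rz": 0,"dx": 0,"dy": 0,"dz": 0,"fingers": 1},{"rx": 0,"ry": 0,"rz": 0,"dx": 0,"dy": 0,"dz": 0,"fingers": 1},{"rx": 0,"ry": 0,"rz": 0,"dx": 0,"dy": 0,"dz": 0,"fingers": 1},{"rx": 0,"ry": 0,"rz": 0,"dx": 0,"dy": 0,"dz": 0,"fingers": 1}])

```text
time: 21.42
position: [0.4983, 0.3927, 0.0557]
tool_rot: [[0.001, 1.0, -0.0], [1.0, -0.001, -0.0], [-0.0, -0.0, -1.0]]
contact_force: [-2.1, -4.4, 4.5]
opening: 0.096
grip_force: 98.6
```

step_arm(motion=[{"rx": 0,"ry": 0,"rz": 0,"dx": 0.03,"dy": 0,"dz": 0,"fingers": 1},{"rx": 0,"ry": 0,"rz": 0,"dx": 0.03,"dy": 0,"dz": 0,"fingers": 1},{"rx": 0,"ry": 0,"rz": 0,"dx": 0,"dy": 0,"dz": 0,"fingers": 1},{"rx": 0,"ry": 0,"rz": 0,"dx": 0,"dy": 0,"dz": 0,"fingers": 1},{"rx": 0,"ry": 0,"rz": 0,"dx": 0,"dy": 0,"dz": 0,"fingers": 1},{"rx": 0,"ry": 0,"rz": 0,"dx": 0,"dy": 0,"dz": 0,"fingers": 1},{"rx": 0,"ry": 0,"rz": 0,"dx": 0,"dy": 0,"dz": 0,"fingers": 1},{"rx": 0,"ry": 0,"rz": 0,"dx": 0,"dy": 0,"dz": 0,"fingers": 1}])

```text
time: 22.08
position: [0.4983, 0.3944, 0.0557]
tool_rot: [[0.001, 1.0, -0.0], [1.0, -0.001, -0.0], [-0.0, -0.0, -1.0]]
contact_force: [-2.4, -4.9, 4.4]
opening: 0.098
grip_force: 98.7
```

step_arm(motion=[{"rx": 0,"ry": 0,"rz": 0,"dx": 0.03,"dy": 0,"dz": 0,"fingers": 1},{"rx": 0,"ry": 0,"rz": 0,"dx": 0.03,"dy": 0,"dz": 0,"fingers": 1},{"rx": 0,"ry": 0,"rz": 0,"dx": 0,"dy": 0,"dz": 0,"fingers": 1},{"rx": 0,"ry": 0,"rz": 0,"dx": 0,"dy": 0,"dz": 0,"fingers": 1},{"rx": 0,"ry": 0,"rz": 0,"dx": 0,"dy": 0,"dz": 0,"fingers": 1},{"rx": 0,"ry": 0,"rz": 0,"dx": 0,"dy": 0,"dz": 0,"fingers": 1},{"rx": 0,"ry": 0,"rz": 0,"dx": 0,"dy": 0,"dz": 0,"fingers": 1},{"rx": 0,"ry": 0,"rz": 0,"dx": 0,"dy": 0,"dz": 0,"fingers": 1}])

```text
time: 22.75
position: [0.4983, 0.3962, 0.0557]
tool_rot: [[0.001, 1.0, -0.0], [1.0, -0.001, -0.0], [-0.0, -0.0, -1.0]]
contact_force: [-1.4, -4.6, 5.0]
opening: 0.093
grip_force: 98.7
```

step_arm(motion=[{"rx": 0,"ry": 0,"rz": 0,"dx": 0.03,"dy": 0,"dz": 0,"fingers": 1},{"rx": 0,"ry": 0,"rz": 0,"dx": 0.03,"dy": 0,"dz": 0,"fingers": 1},{"rx": 0,"ry": 0,"rz": 0,"dx": 0.03,"dy": 0,"dz": 0,"fingers": 1},{"rx": 0,"ry": 0,"rz": 0,"dx": 0,"dy": 0,"dz": 0,"fingers": 1},{"rx": 0,"ry": 0,"rz": 0,"dx": 0,"dy": 0,"dz": 0,"fingers": 1},{"rx": 0,"ry": 0,"rz": 0,"dx": 0,"dy": 0,"dz": 0,"fingers": 1},{"rx": 0,"ry": 0,"rz": 0,"dx": 0,"dy": 0,"dz": 0,"fingers": 1},{"rx": 0,"ry": 0,"rz": 0,"dx": 0,"dy": 0,"dz": 0,"fingers": 1}])

```text
time: 23.42
position: [0.4982, 0.3971, 0.0557]
tool_rot: [[0.001, 1.0, -0.001], [1.0, -0.001, -0.003], [-0.003, -0.001, -1.0]]
contact_force: [-1.1, -14.5, 9.1]
opening: 0.094
grip_force: 99.4
```

step_arm(motion=[{"rx": 0,"ry": 0,"rz": 0,"dx": 0.05,"dy": 0,"dz": 0,"fingers": 1},{"rx": 0,"ry": 0,"rz": 0,"dx": 0,"dy": 0,"dz": 0,"fingers": 1},{"rx": 0,"ry": 0,"rz": 0,"dx": 0,"dy": 0,"dz": 0,"fingers": 1},{"rx": 0,"ry": 0,"rz": 0,"dx": 0,"dy": 0,"dz": 0,"fingers": 1},{"rx": 0,"ry": 0,"rz": 0,"dx": 0,"dy": 0,"dz": 0,"fingers": 1},{"rx": 0,"ry": 0,"rz": 0,"dx": 0,"dy": 0,"dz": 0,"fingers": 1},{"rx": 0,"ry": 0,"rz": 0,"dx": 0,"dy": 0,"dz": 0,"fingers": 1},{"rx": 0,"ry": 0,"rz": 0,"dx": 0,"dy": 0,"dz": 0,"fingers": 1}])

```text
time: 24.08
position: [0.4982, 0.3971, 0.0557]
tool_rot: [[0.001, 1.0, -0.001], [1.0, -0.001, -0.005], [-0.005, -0.001, -1.0]]
contact_force: [0.3, -21.3, 12.0]
opening: 0.097
grip_force: 99.8
```

step_arm(motion=[{"rx": 0,"ry": 0,"rz": 0,"dx": -0.1,"dy": 0,"dz": 0,"fingers": 1},{"rx": 0,"ry": 0,"rz": 0,"dx": 0,"dy": 0,"dz": 0,"fingers": 0.2},{"rx": 0,"ry": 0,"rz": 0,"dx": 0,"dy": 0,"dz": 0,"fingers": 0.2},{"rx": 0,"ry": 0,"rz": 0,"dx": 0,"dy": 0,"dz": 0,"fingers": 0.2},{"rx": 0,"ry": 0,"rz": 0,"dx": 0,"dy": 0,"dz": 0,"fingers": 0.2},{"rx": 0,"ry": 0,"rz": 0,"dx": 0,"dy": 0,"dz": -0.3,"fingers": 0.2},{"rx": 0,"ry": 0,"rz": 0,"dx": 0,"dy": 0,"dz": -0.6,"fingers": 0.2},{"rx": 0,"ry": 0,"rz": 0,"dx": 0,"dy": 0,"dz": -0.9,"fingers": 0.2}])

```text
time: 24.75
position: [0.497, 0.3969, 0.1087]
tool_rot: [[0.001, 1.0, -0.003], [1.0, -0.001, -0.002], [-0.002, -0.003, -1.0]]
contact_force: [0.3, 0.6, -0.5]
opening: 0.404
grip_force: 0.0
```

step_arm(motion=[{"rx": 0,"ry": 0,"rz": 0,"dx": 0,"dy": 0,"dz": -0.9,"fingers": 0.2},{"rx": 0,"ry": 0,"rz": 0,"dx": -0.2,"dy": -0.3,"dz": -0.9,"fingers": 0.2},{"rx": 0,"ry": 0,"rz": 0,"dx": -0.8,"dy": -0.9,"dz": 0,"fingers": 0.2},{"rx": 0,"ry": 0,"rz": 0,"dx": -0.8,"dy": -0.9,"dz": 0,"fingers": 0.2},{"rx": 0,"ry": 0,"rz": 0,"dx": -0.8,"dy": -0.9,"dz": 0,"fingers": 0.2},{"rx": 0,"ry": 0,"rz": 0,"dx": -0.8,"dy": -0.9,"dz": 0,"fingers": 0.2},{"rx": 0,"ry": 0,"rz": 0,"dx": -0.8,"dy": -0.6,"dz": 0,"fingers": 0.2},{"rx": 0,"ry": 0,"rz": 0,"dx": 0,"dy": 0,"dz": 0,"fingers": 0.2}])

```text
time: 25.42
position: [0.3587, 0.2678, 0.1636]
tool_rot: [[0.001, 1.0, -0.003], [1.0, -0.001, -0.003], [-0.003, -0.003, -1.0]]
contact_force: [0.0, 0.4, -1.0]
opening: 0.398
grip_force: 0.0
```

step_arm(motion=[{"rx": 0,"ry": 0,"rz": -1,"dx": 0,"dy": 0,"dz": 0,"fingers": 0.1},{"rx": 0,"ry": 0,"rz": -1,"dx": 0,"dy": 0,"dz": 0,"fingers": 0.1},{"rx": 0,"ry": 0,"rz": -1,"dx": 0,"dy": 0,"dz": 0,"fingers": 0.1},{"rx": 0,"ry": 0,"rz": -1,"dx": 0,"dy": 0,"dz": 0,"fingers": 0.1},{"rx": 0,"ry": 0,"rz": -1,"dx": 0,"dy": 0,"dz": 0,"fingers": 0.1},{"rx": 0,"ry": 0,"rz": -1,"dx": 0,"dy": 0,"dz": 0,"fingers": 0.1},{"rx": 0,"ry": 0,"rz": -1,"dx": 0,"dy": 0,"dz": 0,"fingers": 0.1},{"rx": 0,"ry": 0,"rz": -1,"dx": 0,"dy": 0,"dz": 0,"fingers": 0.1}])

```text
time: 26.08
position: [0.3637, 0.2724, 0.1644]
tool_rot: [[-0.746, 0.666, 0.001], [0.666, 0.746, 0.001], [-0.0, 0.001, -1.0]]
contact_force: [-0.9, 0.2, -0.3]
opening: 0.452
grip_force: 0.0
```

step_arm(motion=[{"rx": 0,"ry": 0,"rz": -1,"dx": 0,"dy": 0,"dz": 0,"fingers": 0.1},{"rx": 0,"ry": 0,"rz": -1,"dx": 0,"dy": 0,"dz": 0,"fingers": 0.1},{"rx": 0,"ry": 0,"rz": 0,"dx": 0,"dy": 0,"dz": 0,"fingers": 0.1},{"rx": 0,"ry": 0,"rz": 0,"dx": 0,"dy": 0,"dz": 0,"fingers": 0.1},{"rx": 0,"ry": 0,"rz": 0,"dx": 0,"dy": 0,"dz": 0,"fingers": 0.1},{"rx": 0,"ry": 0,"rz": 0,"dx": 0,"dy": 0,"dz": 0,"fingers": 0.1},{"rx": 0,"ry": 0,"rz": 0,"dx": 0,"dy": 0,"dz": 0,"fingers": 0.1},{"rx": 0,"ry": 0,"rz": 0,"dx": 0,"dy": 0,"dz": 0,"fingers": 0.1}])

```text
time: 26.75
position: [0.3631, 0.2718, 0.1637]
tool_rot: [[-0.865, 0.502, 0.0], [0.502, 0.865, 0.0], [-0.0, 0.0, -1.0]]
contact_force: [-0.3, -0.2, 0.3]
opening: 0.449
grip_force: 0.0
```

```bash
python3 - <<'E'
from h import *
o=manip.get_obs();R=o["tool_rot"]
print(o["position"],R.round(3).tolist(),"units to knob", (np.array([.363,.268,.055])-o["position"])@R/.03)
# knob & carrier from the scene and top cameras
for n in("scene","top"):
    c=read_camera(n);T=pose(c);P=cloud(c,T);hsv=cv2.cvtColor(c["img"],cv2.COLOR_RGB2HSV)
    r=((hsv[...,0]<8)|(hsv[...,0]>172))&(hsv[...,1]>150)&(P[...,2]>.06)&(P[...,2]<.1)&(P[...,0]<.62)&(P[...,1]>.2)
    print(n,"knob",r.sum(),np.median(P[r],0).round(4))
    b=(hsv[...,0]>105)&(hsv[...,0]<125)&(hsv[...,1]>150)&(P[...,2]>.06)&(P[...,2]<.1)&(P[...,1]>.33)&(P[...,1]<.43)&(P[...,0]<.55)
    print(n,"tab",b.sum(),P[b].min(0).round(4) if b.any() else 0,P[b].max(0).round(4) if b.any() else 0)
c=read_camera("top");cv2.imwrite("pics/t3.png",cv2.resize(c["img"][140:235,165:345,::-1],None,fx=4.4,fy=4.4,interpolation=cv2.INTER_CUBIC))
E
```

```text
[0.36314313 0.27177769 0.16373262] [[-0.865, 0.502, 0.0], [0.502, 0.865, 0.0], [-0.0, 0.0, -1.0]] units to knob [-0.05907977 -0.11138782  3.62441829]
scene knob 75 [0.3678 0.2744 0.0799]
scene tab 73 [0.4934 0.3805 0.0655] [0.5025 0.4141 0.0823]
top knob 0 [nan nan nan]
top tab 46 [0.4934 0.377  0.0603] [0.5014 0.4086 0.0844]
  return _methods._mean(a, axis=axis, dtype=dtype,
  ret = um.true_divide(
```

View pics/t3.png

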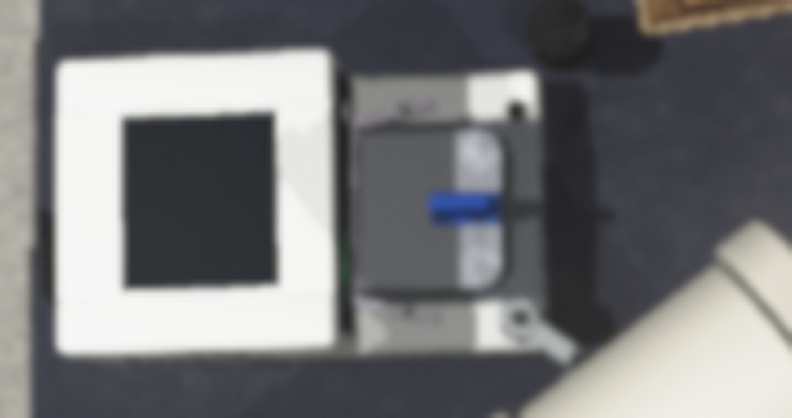

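The carrier is in under the hood, with its tail edge at crop column 505 and hinge at 520. Now I'll grip the knob and swing it shut.

step_arm(grip_force=25, motion=[{"rx": 0,"ry": 0,"rz": 0,"dx": -0.05,"dy": -0.1,"dz": 0.6,"fingers": 0.1},{"rx": 0,"ry": 0,"rz": 0,"dx": 0,"dy": 0,"dz": 0.8,"fingers": 0.1},{"rx": 0,"ry": 0,"rz": 0,"dx": 0,"dy": 0,"dz": 0.8,"fingers": 0.1},{"rx": 0,"ry": 0,"rz": 0,"dx": 0,"dy": 0,"dz": 0.8,"fingers": 0.1},{"rx": 0,"ry": 0,"rz": 0,"dx": 0,"dy": 0,"dz": 0.4,"fingers": 0.1},{"rx": 0,"ry": 0,"rz": 0,"dx": 0,"dy": 0,"dz": 0.2,"fingers": 0.1},{"rx": 0,"ry": 0,"rz": 0,"dx": 0,"dy": 0,"dz": 0,"fingers": 0.1},{"rx": 0,"ry": 0,"rz": 0,"dx": 0,"dy": 0,"dz": 0,"fingers": 0.1}])

```text
time: 27.57
position: [0.3631, 0.2685, 0.056]
tool_rot: [[-0.865, 0.501, -0.0], [0.501, 0.865, -0.0], [0.0, -0.0, -1.0]]
contact_force: [0.1, 1.2, 0.5]
opening: 0.448
grip_force: 0.0
```

step_arm(motion=[{"rx": 0,"ry": 0,"rz": 0,"dx": 0,"dy": 0,"dz": 0,"fingers": 1},{"rx": 0,"ry": 0,"rz": 0,"dx": 0,"dy": 0,"dz": 0,"fingers": 1},{"rx": 0,"ry": 0,"rz": 0,"dx": 0,"dy": 0,"dz": 0,"fingers": 1},{"rx": 0,"ry": 0,"rz": 0,"dx": 0,"dy": 0,"dz": 0,"fingers": 1},{"rx": 0,"ry": 0,"rz": 0,"dx": 0,"dy": 0,"dz": 0,"fingers": 1},{"rx": 0,"ry": 0,"rz": 0,"dx": 0,"dy": 0,"dz": 0,"fingers": 1},{"rx": 0,"ry": 0,"rz": 0,"dx": 0,"dy": 0,"dz": 0,"fingers": 1},{"rx": 0,"ry": 0,"rz": 0,"dx": 0,"dy": 0,"dz": 0,"fingers": 1}])

```text
time: 28.23
position: [0.3635, 0.2687, 0.0565]
tool_rot: [[-0.865, 0.501, 0.001], [0.501, 0.865, 0.001], [-0.001, 0.001, -1.0]]
contact_force: [-1.0, -1.0, 8.2]
opening: 0.211
grip_force: 24.6
```

```bash
python3 arc.py .4345 .364 2.2 0.02 16
```

```text
TCP [0.3635 0.2687 0.0565] knob0 [0.3639 0.267  0.    ] end [0.5545 0.3616 0.    ]
[[-0.54, -0.02], [-0.54, 0.05], [-0.53, 0.13], [-0.51, 0.2], [-0.48, 0.27], [-0.44, 0.33], [-0.39, 0.38], [-0.33, 0.43], [-0.27, 0.47], [-0.2, 0.51], [-0.13, 0.53], [-0.06, 0.54], [0.02, 0.54], [0.09, 0.54], [0.16, 0.52], [0.23, 0.49]]
```

step_arm(motion=[{"rx": 0,"ry": 0,"rz": 0,"dx": -0.54,"dy": -0.02,"dz": 0,"fingers": 1},{"rx": 0,"ry": 0,"rz": 0,"dx": -0.54,"dy": 0.05,"dz": 0,"fingers": 1},{"rx": 0,"ry": 0,"rz": 0,"dx": -0.53,"dy": 0.13,"dz": 0,"fingers": 1},{"rx": 0,"ry": 0,"rz": 0,"dx": -0.51,"dy": 0.2,"dz": 0,"fingers": 1},{"rx": 0,"ry": 0,"rz": 0,"dx": -0.48,"dy": 0.27,"dz": 0,"fingers": 1},{"rx": 0,"ry": 0,"rz": 0,"dx": -0.44,"dy": 0.33,"dz": 0,"fingers": 1},{"rx": 0,"ry": 0,"rz": 0,"dx": -0.39,"dy": 0.38,"dz": 0,"fingers": 1},{"rx": 0,"ry": 0,"rz": 0,"dx": -0.33,"dy": 0.43,"dz": 0,"fingers": 1}])

```text
time: 28.9
position: [0.4886, 0.258, 0.0566]
tool_rot: [[-0.865, 0.502, 0.001], [0.502, 0.865, 0.001], [-0.001, 0.001, -1.0]]
contact_force: [-2.6, 2.9, 5.5]
opening: 0.211
grip_force: 24.7
```

step_arm(motion=[{"rx": 0,"ry": 0,"rz": 0,"dx": -0.27,"dy": 0.47,"dz": 0,"fingers": 1},{"rx": 0,"ry": 0,"rz": 0,"dx": -0.2,"dy": 0.51,"dz": 0,"fingers": 1},{"rx": 0,"ry": 0,"rz": 0,"dx": -0.13,"dy": 0.53,"dz": 0,"fingers": 1},{"rx": 0,"ry": 0,"rz": 0,"dx": -0.06,"dy": 0.54,"dz": 0,"fingers": 1},{"rx": 0,"ry": 0,"rz": 0,"dx": 0.02,"dy": 0.54,"dz": 0,"fingers": 1},{"rx": 0,"ry": 0,"rz": 0,"dx": 0.09,"dy": 0.54,"dz": 0,"fingers": 1},{"rx": 0,"ry": 0,"rz": 0,"dx": 0.08,"dy": 0.26,"dz": 0,"fingers": 1},{"rx": 0,"ry": 0,"rz": 0,"dx": 0,"dy": 0,"dz": 0,"fingers": 1}])

```text
time: 29.57
position: [0.5519, 0.3406, 0.0566]
tool_rot: [[-0.866, 0.5, 0.003], [0.5, 0.866, 0.002], [-0.002, 0.003, -1.0]]
contact_force: [4.1, -1.4, 6.2]
opening: 0.215
grip_force: 24.8
```

step_arm(motion=[{"rx": 0,"ry": 0,"rz": 0,"dx": 0.05,"dy": 0.15,"dz": 0,"fingers": 1},{"rx": 0,"ry": 0,"rz": 0,"dx": 0.06,"dy": 0.15,"dz": 0,"fingers": 1},{"rx": 0,"ry": 0,"rz": 0,"dx": 0.06,"dy": 0.13,"dz": 0,"fingers": 1},{"rx": 0,"ry": 0,"rz": 0,"dx": 0.07,"dy": 0.12,"dz": 0,"fingers": 1},{"rx": 0,"ry": 0,"rz": 0,"dx": 0.03,"dy": 0.05,"dz": 0,"fingers": 1},{"rx": 0,"ry": 0,"rz": 0,"dx": 0.03,"dy": 0.05,"dz": 0,"fingers": 1},{"rx": 0,"ry": 0,"rz": 0,"dx": 0,"dy": 0,"dz": 0,"fingers": 1},{"rx": 0,"ry": 0,"rz": 0,"dx": 0,"dy": 0,"dz": 0,"fingers": 1}])

```text
time: 30.23
position: [0.5543, 0.3601, 0.0568]
tool_rot: [[-0.865, 0.501, 0.004], [0.501, 0.865, 0.002], [-0.003, 0.004, -1.0]]
contact_force: [8.4, -0.3, 2.5]
opening: 0.212
grip_force: 24.6
```

step_arm(motion=[{"rx": 0,"ry": 0,"rz": 0,"dx": -0.01,"dy": 0.06,"dz": 0,"fingers": 1},{"rx": 0,"ry": 0,"rz": 0,"dx": 0.03,"dy": 0.05,"dz": 0,"fingers": 1},{"rx": 0,"ry": 0,"rz": 0,"dx": 0.03,"dy": 0.05,"dz": 0,"fingers": 1},{"rx": 0,"ry": 0,"rz": 0,"dx": 0,"dy": 0,"dz": 0,"fingers": 1},{"rx": 0,"ry": 0,"rz": 0,"dx": 0,"dy": 0,"dz": 0,"fingers": 1},{"rx": 0,"ry": 0,"rz": 0,"dx": 0,"dy": 0,"dz": 0,"fingers": 1},{"rx": 0,"ry": 0,"rz": 0,"dx": 0,"dy": 0,"dz": 0,"fingers": 1},{"rx": 0,"ry": 0,"rz": 0,"dx": 0,"dy": 0,"dz": 0,"fingers": 1}])

```text
time: 30.9
position: [0.5545, 0.3649, 0.0567]
tool_rot: [[-0.865, 0.501, 0.003], [0.501, 0.865, 0.001], [-0.002, 0.002, -1.0]]
contact_force: [5.5, 0.4, 5.1]
opening: 0.219
grip_force: 24.7
```

step_arm(motion=[{"rx": 0,"ry": 0,"rz": 0,"dx": 0.03,"dy": 0.05,"dz": 0,"fingers": 1},{"rx": 0,"ry": 0,"rz": 0,"dx": 0.03,"dy": 0.05,"dz": 0,"fingers": 1},{"rx": 0,"ry": 0,"rz": 0,"dx": 0,"dy": 0,"dz": 0,"fingers": 1},{"rx": 0,"ry": 0,"rz": 0,"dx": 0,"dy": 0,"dz": 0,"fingers": 1},{"rx": 0,"ry": 0,"rz": 0,"dx": 0,"dy": 0,"dz": 0,"fingers": 1},{"rx": 0,"ry": 0,"rz": 0,"dx": 0,"dy": 0,"dz": 0,"fingers": 1},{"rx": 0,"ry": 0,"rz": 0,"dx": 0,"dy": 0,"dz": 0,"fingers": 1},{"rx": 0,"ry": 0,"rz": 0,"dx": 0,"dy": 0,"dz": 0,"fingers": 1}])

```text
time: 31.57
position: [0.5545, 0.3681, 0.0567]
tool_rot: [[-0.865, 0.501, 0.003], [0.501, 0.865, 0.001], [-0.002, 0.002, -1.0]]
contact_force: [3.8, -1.2, 5.1]
opening: 0.213
grip_force: 24.8
```

step_arm(motion=[{"rx": 0,"ry": 0,"rz": 0,"dx": 0.03,"dy": 0.05,"dz": 0,"fingers": 1},{"rx": 0,"ry": 0,"rz": 0,"dx": 0.03,"dy": 0.05,"dz": 0,"fingers": 1},{"rx": 0,"ry": 0,"rz": 0,"dx": 0,"dy": 0,"dz": 0,"fingers": 1},{"rx": 0,"ry": 0,"rz": 0,"dx": 0,"dy": 0,"dz": 0,"fingers": 1},{"rx": 0,"ry": 0,"rz": 0,"dx": 0,"dy": 0,"dz": 0,"fingers": 1},{"rx": 0,"ry": 0,"rz": 0,"dx": 0,"dy": 0,"dz": 0,"fingers": 1},{"rx": 0,"ry": 0,"rz": 0,"dx": 0,"dy": 0,"dz": 0,"fingers": 1},{"rx": 0,"ry": 0,"rz": 0,"dx": 0,"dy": 0,"dz": 0,"fingers": 1}])

```text
time: 32.23
position: [0.5544, 0.3687, 0.0565]
tool_rot: [[-0.865, 0.501, 0.001], [0.501, 0.865, -0.004], [-0.003, -0.002, -1.0]]
contact_force: [6.0, -14.4, 9.0]
opening: 0.214
grip_force: 25.3
```

step_arm(motion=[{"rx": 0,"ry": 0,"rz": 0,"dx": 0.03,"dy": 0.05,"dz": 0,"fingers": 1},{"rx": 0,"ry": 0,"rz": 0,"dx": 0.03,"dy": 0.05,"dz": 0,"fingers": 1},{"rx": 0,"ry": 0,"rz": 0,"dx": 0,"dy": 0,"dz": 0,"fingers": 1},{"rx": 0,"ry": 0,"rz": 0,"dx": 0,"dy": 0,"dz": 0,"fingers": 1},{"rx": 0,"ry": 0,"rz": 0,"dx": 0,"dy": 0,"dz": 0,"fingers": 1},{"rx": 0,"ry": 0,"rz": 0,"dx": 0,"dy": 0,"dz": 0,"fingers": 1},{"rx": 0,"ry": 0,"rz": 0,"dx": 0,"dy": 0,"dz": 0,"fingers": 1},{"rx": 0,"ry": 0,"rz": 0,"dx": 0,"dy": 0,"dz": 0,"fingers": 1}])

```text
time: 32.9
position: [0.5539, 0.3694, 0.0563]
tool_rot: [[-0.866, 0.501, -0.0], [0.501, 0.866, -0.008], [-0.004, -0.007, -1.0]]
contact_force: [6.6, -25.7, 14.0]
opening: 0.214
grip_force: 26.0
```

step_arm(motion=[{"rx": 0,"ry": 0,"rz": 0,"dx": 0,"dy": 0,"dz": 0,"fingers": 0.2},{"rx": 0,"ry": 0,"rz": 0,"dx": 0,"dy": 0,"dz": 0,"fingers": 0.2},{"rx": 0,"ry": 0,"rz": 0,"dx": -0.04,"dy": -0.08,"dz": 0,"fingers": 0.2},{"rx": 0,"ry": 0,"rz": 0,"dx": 0,"dy": 0,"dz": 0,"fingers": 0.2},{"rx": 0,"ry": 0,"rz": 0,"dx": 0,"dy": 0,"dz": -0.3,"fingers": 0.2},{"rx": 0,"ry": 0,"rz": 0,"dx": 0,"dy": 0,"dz": -0.6,"fingers": 0.2},{"rx": 0,"ry": 0,"rz": 0,"dx": 0,"dy": 0,"dz": -0.9,"fingers": 0.2},{"rx": 0,"ry": 0,"rz": 0,"dx": 0,"dy": 0,"dz": -0.9,"fingers": 0.2}])

```text
time: 33.57
position: [0.5523, 0.3728, 0.1374]
tool_rot: [[-0.866, 0.501, -0.002], [0.501, 0.866, -0.001], [0.001, -0.001, -1.0]]
contact_force: [0.9, 1.1, -0.1]
opening: 0.398
grip_force: 0.0
```

step_arm(motion=[{"rx": 0,"ry": 0,"rz": 0,"dx": 0,"dy": -0.5,"dz": -0.9,"fingers": 0.2},{"rx": 0,"ry": 0,"rz": 0,"dx": 0,"dy": -0.9,"dz": -0.9,"fingers": 0.2},{"rx": 0,"ry": 0,"rz": 0,"dx": 0.4,"dy": -0.9,"dz": 0,"fingers": 0.2},{"rx": 0,"ry": 0,"rz": 0,"dx": 0.4,"dy": -0.9,"dz": 0,"fingers": 0.2},{"rx": 0,"ry": 0,"rz": 0,"dx": 0.4,"dy": -0.9,"dz": 0,"fingers": 0.2},{"rx": 0,"ry": 0,"rz": 0,"dx": 0.4,"dy": -0.9,"dz": 0,"fingers": 0.2},{"rx": 0,"ry": 0,"rz": 0,"dx": 0.4,"dy": -0.5,"dz": 0,"fingers": 0.2},{"rx": 0,"ry": 0,"rz": 0,"dx": 0,"dy": 0,"dz": 0,"fingers": 0.2}])

```text
time: 34.23
position: [0.4148, 0.2584, 0.1909]
tool_rot: [[-0.865, 0.501, -0.002], [0.501, 0.865, -0.001], [0.001, -0.002, -1.0]]
contact_force: [0.5, 0.4, -1.0]
opening: 0.403
grip_force: 0.0
```

```bash
python3 - <<'E'
from h import *
o=manip.get_obs();print(o["time"],o["position"])
c=read_camera("top");cv2.imwrite("pics/t4.png",cv2.resize(c["img"][130:285,165:365,::-1],None,fx=3.8,fy=3.8,interpolation=cv2.INTER_CUBIC))
for n in("scene","top"):
    c=read_camera(n);T=pose(c);P=cloud(c,T);hsv=cv2.cvtColor(c["img"],cv2.COLOR_RGB2HSV)
    r=((hsv[...,0]<8)|(hsv[...,0]>172))&(hsv[...,1]>150)&(P[...,2]>.078)&(P[...,2]<.1)&(P[...,0]<.62)&(P[...,1]>.2)
    print(n,"knob",r.sum(),P[r].mean(0).round(4) if r.any() else 0)
    b=(hsv[...,0]>105)&(hsv[...,0]<125)&(hsv[...,1]>150)&(P[...,2]>.06)&(P[...,2]<.1)&(P[...,1]>.33)&(P[...,1]<.43)&(P[...,0]<.55)
    print(n,"tab",b.sum(),P[b].min(0).round(4) if b.any() else 0,P[b].max(0).round(4) if b.any() else 0)
E
```

```text
34.2333 [0.41479443 0.25838108 0.19093713]
scene knob 68 [0.557  0.3709 0.0836]
scene tab 70 [0.4939 0.3801 0.0608] [0.5028 0.4139 0.0813]
top knob 21 [0.5532 0.3654 0.0858]
top tab 42 [0.4934 0.377  0.0615] [0.5011 0.4089 0.0835]
```

View pics/t4.png

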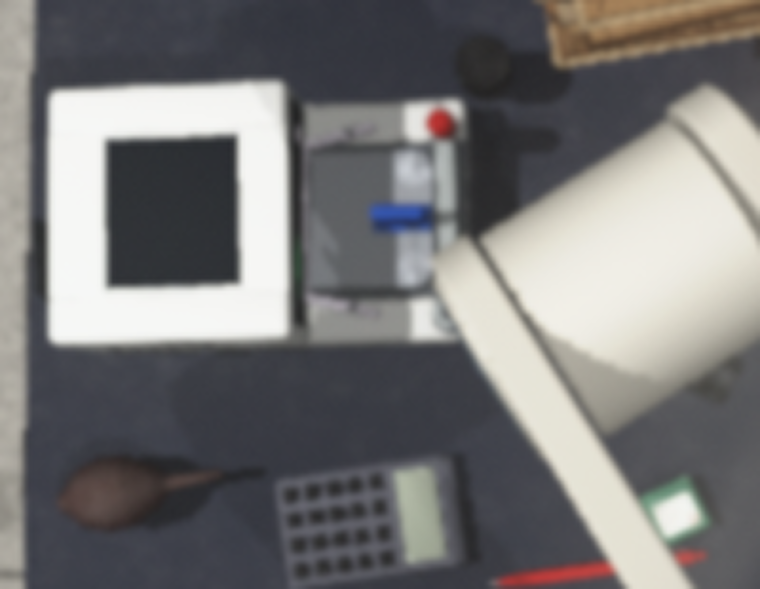

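The latch arm lies straight across behind the carrier's tail, with the knob at crop (440,124). The tab is at the same spot as before the latch closed. The can and box still stand, and the robot is clear, so I'm handing in.

```bash
python3 -c "
from bench import manip
print(manip.job_done())"
```

```text
the job is handed in; nothing more can be done
None
```

The carrier is fully home against its stop, level throughout, with the latch arm shut behind it; the robot is clear and the job was handed in at about 34 s (no verdict returned). The can and box stand where they were; I didn't re-check the bottle at the end.

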